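Open the plant cabinet and bring out the blue pot

ROBOT

A 6-joint arm with a two-finger parallel gripper is mounted at the origin on the work surface. World frame = base frame: x ahead of the robot, y to its left, z up, the work surface at z = 0. Lengths are in m, angles in degrees, forces in N, time in s.
With the tool pointing down it reaches from about 0.275 to 0.975 m from the base axis. Payload 8.4 kg.
Tool frame: the origin (TCP) lies midway between the tips of the shut fingers; the grasp point (between the pads) lies 19 mm behind it; z points along the fingers, y is the direction in which the jaws open and shut (so a half turn about z gives the same grasp; the last joint's range is limited). The gripper opens to 92 mm and grips with 3 to 60 N. Pads are 20 mm wide; open, the fingers measure 128 mm over their backs; the gripper's body (75 mm by 189 mm) begins 69 mm behind the grasp point.
Start: joints at [72.514, 20.225, 93.587, -0, 66.188, -0.138], TCP at [0.186, 0.597, 0.215] pointing down, gripper open.
Joint ranges: [-150.9, 150.9], [-52.94, 120.26], [3.33, 152.33], [-74.26, 254.26], [0, 154.13], [-172.89, 172.89]. Speed limits (degrees/s): [127.2, 127.2, 159.86, 180, 180, 180].

INTERFACE

Orientations are given as a 3x3 rotation matrix whose columns are the frame's x, y, z axes.
In Python, from workcell import sense, snapshot, finish_job gives the robot as it stands. The module is installed in compiled form; this text tells all that it offers.
- The arm moves only by the tool move_arm, never from a script. Its argument "targets" is a list of rows, each a list of 6 numbers: the shift along the world's x, y, z in mm, then the turn, a rotation vector about the world's x, y, z in degrees. In form: [[x, y, z, ax, ay, az], ...]. A call has 1 to 20 rows; each row is the pose to reach, as a shift and turn from the pose commanded when the call began; what a row does not reach only later rows make up. A row lasts 1/12 s, in which the tool goes at most 41.7 mm and 7.16 degrees, less where a joint would pass 70% of its speed; a pose out of reach is approached as far as the arm can. A call with a gripper value outside its range is refused whole. "grip" is the opening, from -1 (shut) to 1 (fully open), set as the call begins (left out, the last holds). The fingers move at their own pace and stop on an object; the grip force is fixed at half the most. Time passes only in rows, so rows that repeat a pose let the fingers close. It gives the time, the measured TCP pose, the force and the opening at its end, in the units of the state.
- sense(): the state, without advancing time (a new reading comes with each control period).
- snapshot(name): name is "scene" or "side" or "wrist"; returns a dict with "img" (384x512x3 uint8, red, green, blue), "fx", "fy", "cx", "cy" (pixels), "R" (3x3) and "t" (3): a world point X has camera coordinates R X + t. Camera axes: x right, y down, z forward; pixel columns grow to the right and rows downward; lengths in m; the calibration is good to about 2 mm. The wrist camera is an equidistant fisheye: a pixel r from the principal point sees the ray r / f radians off the axis. A picture is of the moment at which its call begins. There is no depth.
- finish_job(): hands the job in, once; it reports no verdict.
The state is a dict: "clock": time; "qpos": joint angles; "joint_velocities": joint speeds; "effort": joint torques, N m; "ee_pos": TCP position; "eef_rot": TCP orientation; "wrist_force": force on the tool from outside, world axes, zero at the start; "ft_torque": the same for the moment, N m; "grip_width": opening from 0.0 (shut) to 1.0 (fully open).
Only numpy, scipy, OpenCV 4.12 (cv2) and the standard library are available. Lean on these libraries where they do the work, as an engineer would, in place of code of your own. Each camera call takes 0.05 s, during which the arm holds its last target.

TASK

Open up the glazed plant cabinet: turn its wooden turn-button out of the way, swing the right-hand leaf wide open first, then the left-hand leaf that it laps over, each at least square to the front. Then take the blue pot out from behind the left-hand leaf and set it down gently in about the middle of the terracotta saucer on the bench. Keep it upright, leave the clay pot and the white pot where they stand, and leave both leaves wide open.

Things in the scene. Friction and masses are not known exactly. Their poses are not given: they have to be found in the camera images.
- cabinet: glazed plant cabinet, wood and clear panes, fixed; 200 deep (x), 460 wide (y), 320 high. Origin: centre of its underside; +x from front to back (the front, x = -100, faces the robot), +y to the left seen from the robot. Floor inside at height 40; doorway y -209 to 209, height 40 to 287 (top rail above); back pane x = 89, side panes y = +-218, roof pane underside at height 311
- turn_button (a joint): angle (rad) of the turn-button, a dark wooden bar 72 long, 16 wide, 14 thick, pivoted at its middle on the cabinet's top rail; stiff (0.04 N m), stays where left. 0 = upright, its lower end across the right leaf's top edge, latching it, its upper end 24 above the cabinet's top; positive = upper end swung to cabinet -y. Turns either way, stops +-1.6; past 1.2 either way the right leaf is free
- turn_pivot (a point): middle of the turn-button, on its pivot axis (cabinet frame x = -110, y = -118, height 308); the bar's front is 7 nearer the robot than this point and its back 7 further, 3 off the rail
- leaf_right (a joint): angle (rad) of the right leaf (cabinet -y side): 0 shut, grows as it swings out towards the robot, stop 1.92; upright hinge at its outer edge, 0.1 N m friction, stays where left. Leaf 208 wide, 16 thick, heights 43 to 285, front flush with the cabinet's. A cover strip 6 thick on its free edge laps 19 over the left leaf's front: the left leaf cannot open while this one is shut
- leaf_right_hinge (a point): point on the right leaf's hinge axis, in the plane of its front face, at the height of the handle point
- leaf_right_handle (a point): grasp point on the right leaf's handle: upright round dark steel bar 12 thick, 40 off the leaf's face on two legs of 12, spanning heights 173 to 278; the point is on the bar's axis, 15 below its upper end (height 263), 155 from the hinge along the leaf; x, y, z axes as the leaf's (cabinet's when shut). Can be pinched from above
- leaf_left (a joint): angle of the left-hand leaf (cabinet's +y side), rad, 0 = shut, grows as it swings out towards the robot, stop at 1.92; same size, friction and heights as the right leaf; held shut only by the right leaf's cover strip
- leaf_left_hinge (a point): point on the left leaf's hinge axis, in the plane of its front face, at the height of the handle point
- leaf_left_handle (a point): grasp point on the left leaf's handle, same bar as on the right leaf, 150 from the hinge along the leaf, height 263
- blue_pot_center (a point): centre (half-way up) of the blue glazed straight-sided pot, diameter 60, height 80, with a low succulent 25 high in it, about 0.35 kg; stands on the cabinet's floor some 55 behind the front face, z up
- clay_pot_center (a point): centre of the terracotta-coloured straight pot, diameter 60, height 75, with a succulent, on the cabinet's floor behind the right leaf
- white_pot_center (a point): centre of the white straight pot, diameter 56, height 85, with a succulent, at the back of the cabinet's floor
- saucer_in (a point): centre of the upper face of the terracotta saucer's floor, 5 above the bench. Saucer: loose, outside diameter 150 at the rim, 16 high, flat floor about 120 across; lies on the bench in front of the cabinet, below the sweep of the leaves
There are look-alikes about, which are no part of the job. What is meant by the part that bears saucer_in is not grey, and is the larger of those in its own colour.

How it is judged (in metres and radians):
On the way, in this order (a step that is already met when the one before it is completed fails the run):
1. the right leaf is opened at least square while the left leaf is still shut (value of joint leaf_right above 1.4 rad and value of joint leaf_left below 0.15 rad), for 0.1 s.
2. then the left leaf is opened at least square too (value of joint each of leaf_left, leaf_right above 1.4 rad), for 0.1 s.
3. then the blue pot is taken out through the front of the cabinet (x of blue_pot_center in the frame of cabinet below -0.13 m), for 0.1 s.
At the end, for the whole second after the job is handed in: Both leaves stand open at 1.4 rad or more; the blue pot stands upright (within 0.1 rad) and still on the floor of the saucer, its centre within 30 mm of the saucer's centre sideways, the saucer flat on the bench; the clay and white pots are within 30 mm of where they started (all of step 2 and horizontal distance between blue_pot_center and saucer_in below 0.03 m and z of blue_pot_center in the frame of saucer_in between 0.035 and 0.046 m and angle between blue_pot_center's own z axis and vertical below 0.1 rad and height (world z) of saucer_in below 0.012 m and distance of each of clay_pot_center, white_pot_center from where it was at the start of the episode below 0.03 m and linear speed of blue_pot below 0.02 m/s); the robot touches nothing.
It fails at once if the blue pot is tipped more than 0.5 rad (angle between blue_pot_center's own z axis and vertical above 0.5 rad).
It fails at once if the blue pot is dropped or banged into the saucer (over 60 N) (contact force between blue_pot and saucer above 60 N).
It fails at once if the clay pot or the white pot is knocked over or pushed more than 30 mm (distance of any of clay_pot_center, white_pot_center from where it was at the start of the episode above 0.03 m).
It also fails if it takes over 72 s, if anything falls off the work surface, if the arm or the gripper's body presses on something with over 40 N, if the wrist force passes 120 N, or if a joint passes its speed limit or range.

## Working session

There is one attempt and no reset: what is moved stays moved. The work goes in short steps, Python scripts to look and compute and a tool call to move; the robot and the scene stay as the last step left them, time stands still between calls to the robot, and variables do not carry over. Pictures are saved under pics/ and viewed, and the job is handed in when it is done.

Besides the shell and the picture viewer there is one more tool, called after "Emit:" as name([rows], argument=value, ...), one row to a line, values as JSON. move_arm: Moves the arm, as the interface text tells. Its arguments: {"type":"object","properties":{"targets":{"type":"array"},"grip":{"type":"number"}},"required":["targets"]}

```bash
mkdir -p pics
cat > h.py <<'E'
import numpy as np, cv2, pickle
from workcell import sense, snapshot
def snap(n,tag):
    s=snapshot(n); pickle.dump(s,open(f'{tag}.pkl','wb'))
    cv2.imwrite(f'pics/{tag}.png',s['img'][:,:,::-1]); return s
def load(tag): return pickle.load(open(f'{tag}.pkl','rb'))
def crop(tag,x0,y0,x1,y1,k,out):
    im=load(tag)['img'][y0:y1,x0:x1,::-1]
    cv2.imwrite(f'pics/{out}.png',cv2.resize(im,None,fx=k,fy=k,interpolation=cv2.INTER_CUBIC))
def proj(s,X):
    c=np.atleast_2d(X)@np.array(s['R']).T+s['t']
    return np.c_[s['fx']*c[:,0]/c[:,2]+s['cx'], s['fy']*c[:,1]/c[:,2]+s['cy']]
def ray(s,u,v):
    R=np.array(s['R']); d=R.T@np.array([(u-s['cx'])/s['fx'],(v-s['cy'])/s['fy'],1]); o=-R.T@np.array(s['t']); return o,d/np.linalg.norm(d)
def onz(s,u,v,z):
    o,d=ray(s,u,v); return o+d*(z-o[2])/d[2]
def tri(rs):
    A=0;b=0
    for o,d in rs:
        P=np.eye(3)-np.outer(d,d);A=A+P;b=b+P@o
    return np.linalg.solve(A,b)
E
python3 - <<'E'
from h import *
for n in('scene','side','wrist'):
    s=snap(n,n+'0'); print(n,s['fx'],s['fy'],s['cx'],s['cy'],np.round(-np.array(s['R']).T@s['t'],3),np.round(s['R'],3).tolist())
print(sense())
E
```

```text
scene 395.0918828721799 395.0918828721799 258.0670255891441 186.24263391017294 [0.773 0.19  0.961] [[-0.761, 0.648, 0.003], [0.616, 0.725, -0.31], [-0.203, -0.234, -0.951]]
side 396.23529777205437 396.23529777205437 256.1122411586816 190.31302141475516 [ 0.456 -0.195  0.988] [[0.854, -0.52, 0.009], [-0.495, -0.817, -0.295], [0.16, 0.247, -0.956]]
wrist 297.3186396354542 297.3186396354542 255.9244708849601 191.5848897063082 [0.114 0.619 0.385] [[0.298, 0.954, -0.001], [0.919, -0.287, 0.269], [0.256, -0.081, -0.963]]
{'clock': 0.15, 'qpos': array([ 7.25149667e+01,  2.02543191e+01,  9.36175794e+01,  1.74481069e-03,
        6.61885117e+01, -1.38174529e-01]), 'joint_velocities': array([-0.04734715, -0.03591337, -0.07979295, -0.07211543,  0.02885572,
        0.03632136]), 'effort': array([-3.00723614e-04, -5.94208610e+01, -3.34467673e+01,  6.97752438e-02,
        2.04495422e-02, -1.89017953e-05]), 'ee_pos': array([0.18623391, 0.59622266, 0.21403859]), 'eef_rot': array([[-9.54513600e-01,  2.98167184e-01, -3.43361220e-04],
       [ 2.98167380e-01,  9.54513079e-01, -9.97268141e-04],
       [ 3.03901418e-05, -1.05428512e-03, -9.99999444e-01]]), 'wrist_force': array([-0.1317245 , -0.45086587, -0.26102388]), 'ft_torque': array([0.02906139, 0.02540426, 0.02213756]), 'grip_width': 1.0003244178381796}
```

View pics/scene0.png

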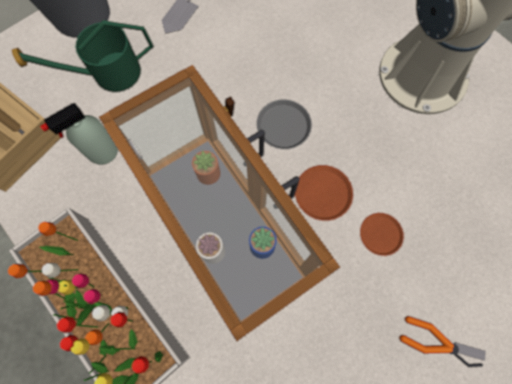

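View pics/side0.png

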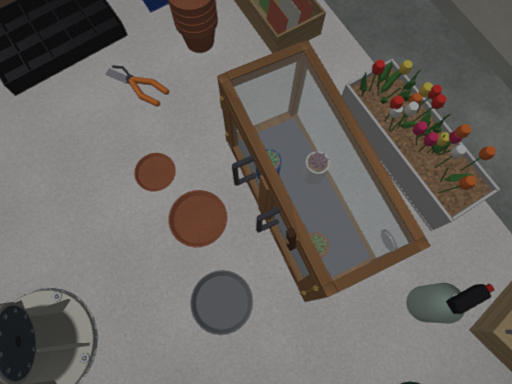

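View pics/wrist0.png

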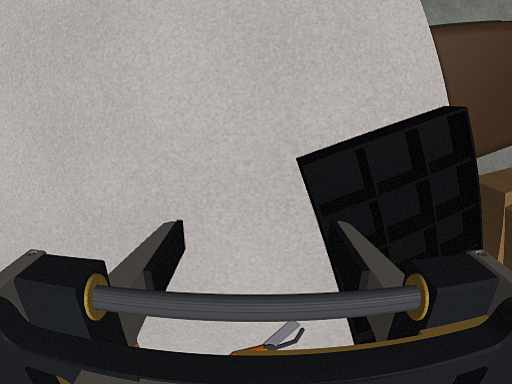

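The pictures show three saucers (scene view): large terracotta (324,192), small terracotta (382,234) and grey (284,124). The large terracotta one fits, being not grey and the larger in its colour. The cabinet's top outline has corners near (192,67), (338,266), (238,338), (102,119). I'll enlarge to confirm and read off corners.

Run:
```python
from h import *
crop('scene0',90,55,350,245,3,'c1'); crop('scene0',170,180,410,345,3,'c2'); crop('side0',130,35,350,195,3.5,'c3'); crop('side0',160,150,440,310,2.8,'c4')
```

```text
(no output)
```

View pics/c1.png

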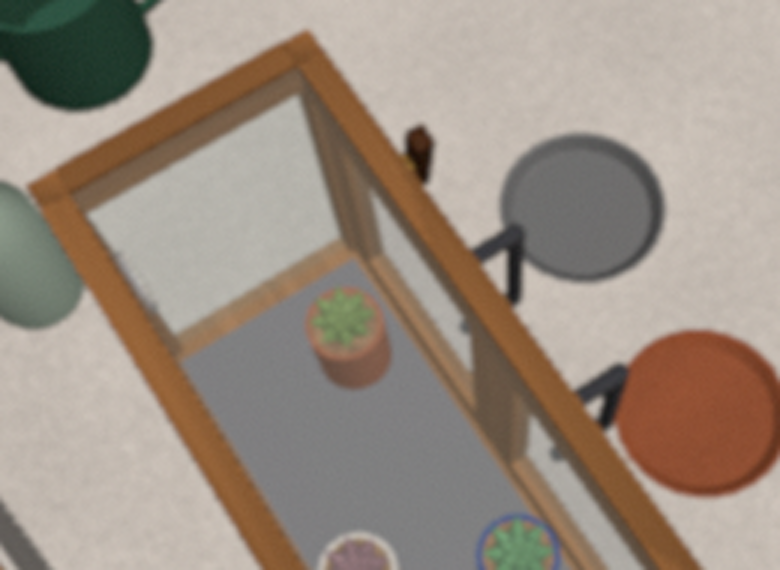

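View pics/c2.png

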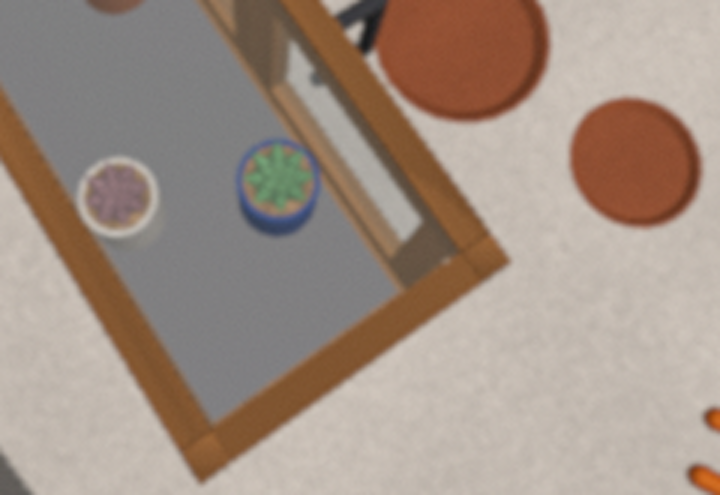

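View pics/c3.png

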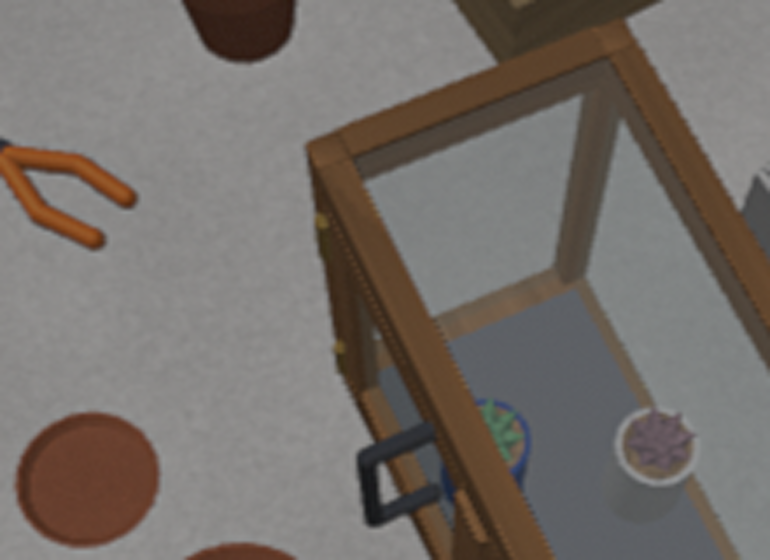

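View pics/c4.png

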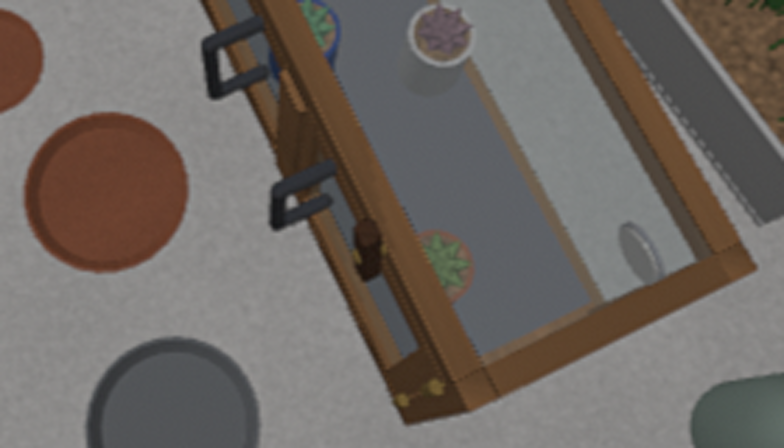

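```bash
cat > fit.py <<'E'
from h import *
from scipy.optimize import least_squares
sc,si=load('scene0'),load('side0')
L=np.array([[-.1,-.23,.32],[.1,-.23,.32],[-.1,.23,.32],[.1,.23,.32]])
ps=np.array([[192.7,65.7],[100,117],[339.3,267],[237.3,340.7]])
pi=np.array([[328.6,296.8],[429.6,245.7],[218,77.3],[307.7,40.7]])
def T(p,X): 
    c,s=np.cos(p[2]),np.sin(p[2]); X=np.atleast_2d(X); return np.c_[p[0]+c*X[:,0]-s*X[:,1],p[1]+s*X[:,0]+c*X[:,1],X[:,2]]
f=lambda p:np.r_[(proj(sc,T(p,L))-ps).ravel(),(proj(si,T(p,L))-pi).ravel()]
r=least_squares(f,[.6,.3,.5])
cab=r.x
if __name__=='__main__':
    print(cab,np.degrees(cab[2]),r.fun.round(1))
    R=lambda X:T(cab,X)[0].round(4)
    inv=lambda w:T([0,0,-cab[2]],w-np.r_[cab[:2],0])[0].round(4)
    print('pivot',R([-.11,-.118,.308]),'hR',R([-.1,-.209,.263]),'hL',R([-.1,.209,.263]))
    for s,u,v,z,n in [(sc,263,240,.12,'blue'),(sc,209.3,245.7,.125,'white'),(si,317.5,161.5,.125,'white'),(sc,205.3,162.3,.115,'clay'),(si,160+438/2.8,150+265/2.8,.115,'clay'),(sc,324,192.3,.016,'sauc'),(si,197.9,218.6,.016,'sauc'),(sc,382,234,.012,'small'),(sc,284,124,.01,'grey')]:
        w=onz(s,u,v,z); print(n,w.round(4),'cab',inv(w))
    print('handle px',proj(sc,T(cab,[[-.14,-.209+.155,.278],[-.14,.209-.15,.278],[-.11,-.118,.344]])),proj(si,T(cab,[[-.14,-.209+.155,.278],[-.14,.209-.15,.278],[-.11,-.118,.344]])))
    print(R([-.14,-.054,.263]),R([-.14,.059,.263]),'axes',np.cos(cab[2]),np.sin(cab[2]))
E
python3 fit.py
```

```text
[ 0.69678772 -0.02016183 -0.11055909] -6.334569251454508 [-1.  -2.9 -3.  -1.5  1.  -0.9 -1.6  0.5 -1.8  0.2  1.1 -0.2 -2.8 -2.9
 -0.7 -2.6]
pivot [ 0.5744 -0.1253  0.308 ] hR [ 0.5743 -0.2169  0.263 ] hL [0.6205 0.1986 0.263 ]
blue [0.6637 0.0815 0.12  ] cab [-0.0441  0.0974  0.12  ]
white [0.7591 0.0176 0.125 ] cab [0.0577 0.0444 0.125 ]
white [0.7602 0.0139 0.125 ] cab [0.0592 0.0409 0.125 ]
clay [ 0.647  -0.1414  0.115 ] cab [-0.0361 -0.126   0.115 ]
clay [ 0.6513 -0.1462  0.115 ] cab [-0.0313 -0.1303  0.115 ]
sauc [0.4555 0.0758 0.016 ] cab [-0.2504  0.0688  0.016 ]
sauc [0.4555 0.0686 0.016 ] cab [-0.2496  0.0616  0.016 ]
small [0.4196 0.2441 0.012 ] cab [-0.3047  0.232   0.012 ]
grey [ 0.4036 -0.133   0.01  ] cab [-0.2789 -0.1445  0.01  ]
handle px [[261.0377326  131.60710681]
 [295.72603441 178.05217071]
 [227.13675583  96.60188231]] [[258.44922986 217.49948548]
 [233.36879303 165.20692114]
 [292.0294435  235.24241646]]
[ 0.5517 -0.0584  0.263 ] [0.5642 0.0539 0.263 ] axes 0.993894566648749 -0.11033399469834987
```

```bash
cat > ov.py <<'E'
from fit import *
def overlay(s,segs,out,x0,y0,x1,y1,k):
    im=cv2.resize(s['img'][y0:y1,x0:x1,::-1],None,fx=k,fy=k,interpolation=cv2.INTER_CUBIC)
    for a,b,c in segs:
        p=(proj(s,np.array([a,b]))+.5-[x0,y0])*k
        cv2.line(im,*[tuple(int(round(v*8)) for v in q) for q in p],c,1,cv2.LINE_AA,3)
    cv2.imwrite(f'pics/{out}.png',im)
def box(cab,lo,hi,c):
    import itertools
    P=[np.array(q) for q in itertools.product(*zip(lo,hi))]; o=[]
    for i in range(8):
        for j in range(i+1,8):
            if np.sum(P[i]!=P[j])==1:o.append((T(cab,P[i])[0],T(cab,P[j])[0],c))
    return o
def segs(cab):
    o=box(cab,[-.1,-.23,0],[.1,.23,.32],(0,255,255))
    o+=box(cab,[-.117,-.126,.272],[-.103,-.11,.344],(255,255,0))
    for y in(-.054,.059): o+=box(cab,[-.146,y-.006,.173],[-.134,y+.006,.278],(255,0,255))
    return o
E
python3 - <<'E'
from ov import *
overlay(sc,segs(cab),'o1',90,50,350,250,3)
overlay(si,segs(cab),'o2',200,30,440,310,2.1*1.0)
E
```

```text
(no output)
```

View pics/o1.png

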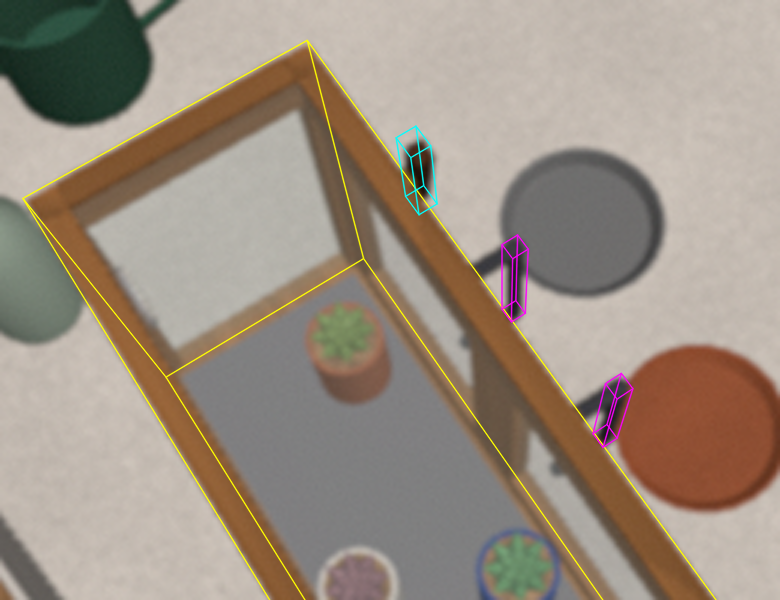

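View pics/o2.png

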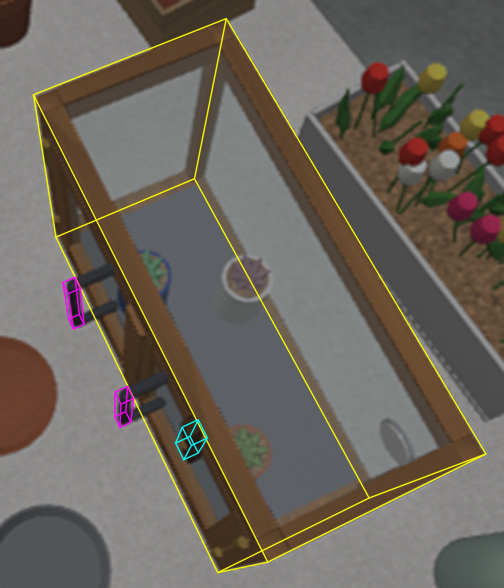

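The crop confirms the large terracotta saucer at scene (324,192), about 150 mm across. The cabinet and handle overlays agree to within 1–2 px. I'll head for the button with the fingers shut and turn the wrist so the right handle can be taken next.

Emit:
move_arm([
  [10, -15, 20, 0, 0, -7],
  [25, -40, 45, 0, 0, -14],
  [42, -70, 75, 0, 0, -21],
  [60, -100, 105, 0, 0, -28],
  [78, -132, 135, 0, 0, -35],
  [96, -164, 165, 0, 0, -42],
  [114, -196, 190, 0, 0, -49],
  [132, -228, 205, 0, 0, -56],
  [150, -260, 205, 0, 0, -63],
  [168, -292, 205, 0, 0, -70],
  [186, -324, 205, 0, 0, -77],
  [204, -356, 205, 0, 0, -84],
  [222, -388, 205, 0, 0, -91],
  [240, -420, 205, 0, 0, -98],
  [258, -452, 205, 0, 0, -105],
  [276, -484, 205, 0, 0, -112],
  [294, -516, 205, 0, 0, -119],
  [312, -548, 205, 0, 0, -126],
  [330, -580, 205, 0, 0, -133],
  [348, -612, 205, 0, 0, -140],
], grip=-1)

```text
clock: 1.82
ee_pos: [0.5348, -0.0173, 0.4194]
eef_rot: [[0.925, 0.379, -0.0], [0.379, -0.925, 0.0], [-0.0, -0.0, -1.0]]
wrist_force: [1.1, 0.8, -0.0]
grip_width: 0.007
```

Emit:
move_arm([
  [14, -24, 0, 0, 0, -7],
  [28, -48, 0, 0, 0, -14],
  [42, -72, 0, 0, 0, -21],
  [42, -72, 0, 0, 0, -28],
  [42, -72, 0, 0, 0, -29],
  [42, -72, 0, 0, 0, -29],
])

```text
clock: 2.32
ee_pos: [0.5761, -0.0875, 0.4192]
eef_rot: [[0.994, -0.109, -0.001], [-0.109, -0.994, 0.0], [-0.001, -0.0, -1.0]]
wrist_force: [0.3, 0.4, 0.1]
grip_width: 0.006
```

Run:
```python
from h import *
s=sense(); print(s['clock'],s['qpos'].round(1),s['ee_pos'].round(4),s['eef_rot'].round(3).tolist(),s['wrist_force'].round(1))
w=snap('wrist','w1'); print(w['cx'])
```

```text
2.3167 [-8.8  9.2 82.8  0.  88.  87.5] [ 0.5761 -0.0875  0.4192] [[0.994, -0.109, -0.001], [-0.109, -0.994, 0.0], [-0.001, -0.0, -1.0]] [0.3 0.4 0.1]
255.9244708849601
```

View pics/w1.png

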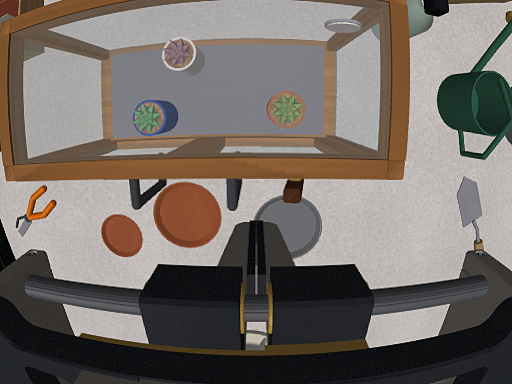

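```bash
cat >> h.py <<'E'
def wproj(s,X):
    c=np.atleast_2d(X)@np.array(s['R']).T+s['t']; rr=np.hypot(c[:,0],c[:,1]); th=np.arctan2(rr,c[:,2])
    return np.c_[s['fx']*th*c[:,0]/rr+s['cx'], s['fy']*th*c[:,1]/rr+s['cy']]
def wray(s,u,v):
    x,y=(u-s['cx'])/s['fx'],(v-s['cy'])/s['fy']; th=np.hypot(x,y); R=np.array(s['R'])
    d=R.T@np.array([np.sin(th)*x/th,np.sin(th)*y/th,np.cos(th)]); return -R.T@np.array(s['t']),d
E
python3 - <<'E'
from fit import *
w=load('w1')
print(wproj(w,T(cab,np.r_[L,[[-.117,-.118,.344],[-.11,-.118,.344],[-.14,-.054,.278],[-.14,.059,.278]]])).round(1))
crop('w1',120,130,420,240,2.66,'w1c')
crop('w1',0,130,60,200,6,'w1d')
crop('w1',370,130,430,200,6,'w1e')
E
cd pics; python3 -c "
import cv2,numpy as np
a=cv2.imread('w1d.png');b=cv2.imread('w1e.png');cv2.imwrite('w1f.png',np.hstack([a,b]))"
```

```text
[[403.4 180.4]
 [405.6 -11.7]
 [  5.8 181.9]
 [  0.5  22.9]
 [299.3 204.5]
 [299.6 196.9]
 [232.4 205.6]
 [136.9 204.8]]
```

View pics/w1c.png

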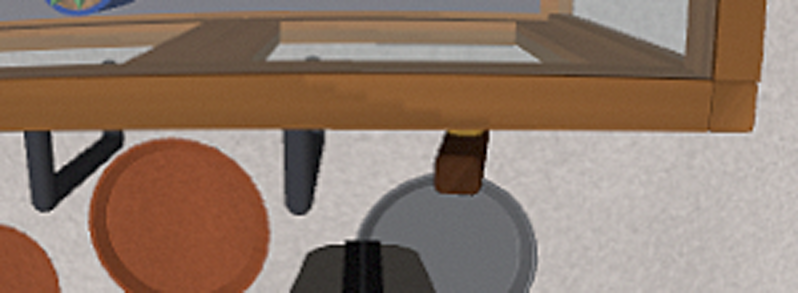

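View pics/w1f.png

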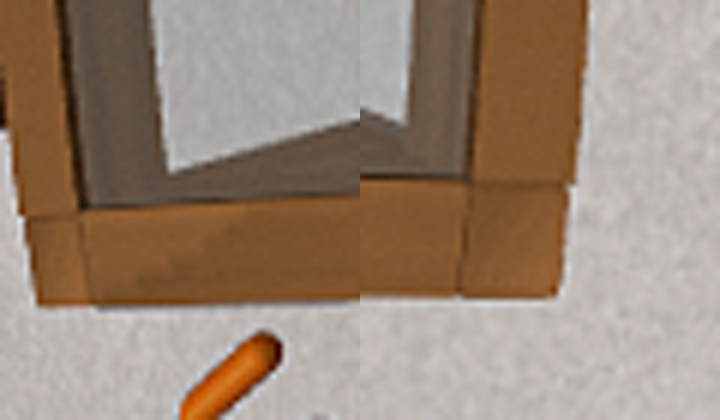

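The wrist view agrees with the fit to about 1 px: front corners at (6,181) and (403,180) against predicted (6,182) and (403,180). The button's top is at (292,201), leaning slightly to +y. I'll back off 14 mm to +y, go down, then sweep to −y.

Emit:
move_arm([
  [1, 14, 0, 0, 0, 0],
  [1, 14, -30, 0, 0, 0],
  [1, 14, -60, 0, 0, 0],
  [1, 14, -85, 0, 0, 0],
  [1, 14, -101, 0, 0, 0],
  [1, 14, -101, 0, 0, 0],
  [0, 4, -101, 0, 0, 0],
  [-1, -4, -101, 0, 0, 0],
  [-2, -12, -101, 0, 0, 0],
  [-3, -20, -101, 0, 0, 0],
  [-4, -28, -101, 0, 0, 0],
  [-5, -36, -101, 0, 0, 0],
  [-6, -44, -101, 0, 0, 0],
  [-7, -52, -101, 0, 0, 0],
  [-8, -60, -101, 0, 0, 0],
  [-9, -68, -101, 0, 0, 0],
  [-9, -76, -101, 0, 0, 0],
  [-10, -84, -101, 0, 0, 0],
])

```text
clock: 3.87
ee_pos: [0.5662, -0.1725, 0.3184]
eef_rot: [[0.994, -0.111, -0.0], [-0.111, -0.994, -0.0], [-0.0, 0.0, -1.0]]
wrist_force: [0.7, 0.1, 0.6]
grip_width: 0.001
```

Emit:
move_arm([
  [0, 0, 20, 0, 0, 0],
  [0, 0, 50, 0, 0, 0],
  [4, 40, 80, 0, 0, 0],
  [8, 75, 80, 0, 0, 0],
  [8, 75, 80, 0, 0, 0],
])

```text
clock: 4.28
ee_pos: [0.5757, -0.0923, 0.401]
eef_rot: [[0.994, -0.108, 0.004], [-0.108, -0.994, 0.002], [0.004, -0.002, -1.0]]
wrist_force: [0.1, -0.4, -0.2]
grip_width: 0.009
```

Run:
```python
from h import *
s=sense(); print(s['clock'],s['qpos'].round(1),s['ee_pos'].round(4),s['wrist_force'].round(1))
w=snap('wrist','w2');crop('w2',120,130,420,240,2.66,'w2c')
```

```text
4.2833 [-9.3  9.4 84.7  0.1 85.7 86.9] [ 0.5757 -0.0923  0.401 ] [ 0.1 -0.4 -0.2]
```

View pics/w2c.png

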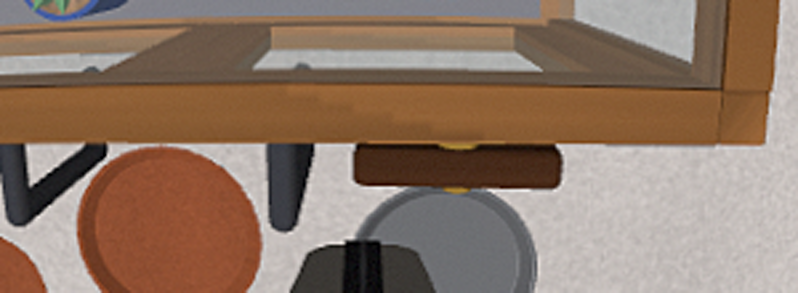

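The button is now level (crop spans (355–560,165)), fully out of the way. Next I'll grasp the right handle from above.

Emit:
move_arm([
  [-12, 20, 0, 0, 0, 0],
  [-22, 38, 0, 0, 0, 0],
  [-22, 38, 0, 0, 0, 0],
  [-22, 38, 0, 0, 0, 0],
  [-22, 38, -30, 0, 0, 0],
  [-22, 38, -60, 0, 0, 0],
  [-22, 38, -90, 0, 0, 0],
  [-22, 38, -115, 0, 0, 0],
  [-22, 38, -135, 0, 0, 0],
  [-22, 38, -150, 0, 0, 0],
  [-22, 38, -150, 0, 0, 0],
], grip=1)

```text
clock: 5.25
ee_pos: [0.5505, -0.0597, 0.2447]
eef_rot: [[0.994, -0.111, -0.006], [-0.111, -0.994, 0.0], [-0.006, 0.001, -1.0]]
wrist_force: [-0.4, -0.2, 0.4]
grip_width: 0.777
```

Run:
```python
from h import *
s=sense(); print(s['clock'],s['qpos'].round(1),s['ee_pos'].round(4),s['wrist_force'].round(1),s['grip_width'])
w=snap('wrist','w3')
```

```text
5.25 [ -6.3  12.4 100.2  -0.   67.7  90.1] [ 0.5505 -0.0597  0.2447] [-0.4 -0.2  0.4] 0.7770944345363994
```

View pics/w3.png

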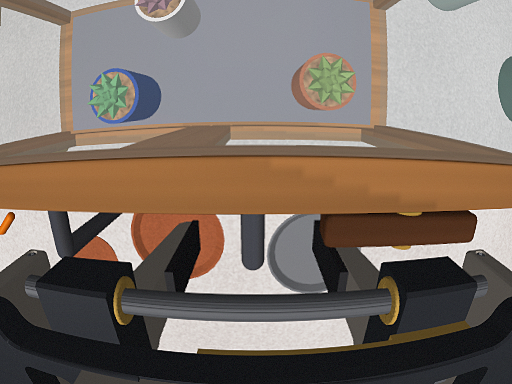

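Emit:
move_arm([
  [0, 0, 0, 0, 0, 0],
  [0, 0, 0, 0, 0, 0],
  [0, 0, 0, 0, 0, 0],
  [0, 0, 0, 0, 0, 0],
  [0, 0, 0, 0, 0, 0],
  [0, 0, 0, 0, 0, 0],
  [0, 0, 0, 0, 0, 0],
  [0, 0, 0, 0, 0, 0],
], grip=-1)

```text
clock: 5.97
ee_pos: [0.5524, -0.0584, 0.2487]
eef_rot: [[0.994, -0.11, 0.0], [-0.11, -0.994, -0.0], [0.0, 0.0, -1.0]]
wrist_force: [1.3, -0.5, -0.3]
grip_width: 0.287
```

Run:
```python
from fit import *
def arc(v,sg,N,deg):
    c,s=np.cos(cab[2]),np.sin(cab[2]); Y=np.array([[c,-s],[s,c]])
    for k in range(1,N+1):
        a=np.radians(deg*k/N)*sg; R=np.array([[np.cos(a),-np.sin(a)],[np.sin(a),np.cos(a)]])
        d=Y@((R-np.eye(2))@v)*1000; print([round(d[0]),round(d[1]),0,0,0,round(np.degrees(a),1)],end=', ')
    print()
arc(np.array([-.04,.155]),1,20,100)
arc(np.array([-.04,-.150]),-1,20,100)
```

```text
[-14, -3, 0, 0, 0, np.float64(5.0)], [-27, -6, 0, 0, 0, np.float64(10.0)], [-40, -11, 0, 0, 0, np.float64(15.0)], [-53, -17, 0, 0, 0, np.float64(20.0)], [-65, -24, 0, 0, 0, np.float64(25.0)], [-76, -33, 0, 0, 0, np.float64(30.0)], [-87, -42, 0, 0, 0, np.float64(35.0)], [-97, -52, 0, 0, 0, np.float64(40.0)], [-105, -62, 0, 0, 0, np.float64(45.0)], [-113, -74, 0, 0, 0, np.float64(50.0)], [-120, -86, 0, 0, 0, np.float64(55.0)], [-126, -99, 0, 0, 0, np.float64(60.0)], [-131, -112, 0, 0, 0, np.float64(65.0)], [-134, -126, 0, 0, 0, np.float64(70.0)], [-136, -139, 0, 0, 0, np.float64(75.0)], [-137, -153, 0, 0, 0, np.float64(80.0)], [-137, -167, 0, 0, 0, np.float64(85.0)], [-136, -181, 0, 0, 0, np.float64(90.0)], [-133, -195, 0, 0, 0, np.float64(95.0)], [-129, -208, 0, 0, 0, np.float64(100.0)], 
[-12, 5, 0, 0, 0, np.float64(-5.0)], [-24, 12, 0, 0, 0, np.float64(-10.0)], [-36, 20, 0, 0, 0, np.float64(-15.0)], [-46, 28, 0, 0, 0, np.float64(-20.0)], [-56, 37, 0, 0, 0, np.float64(-25.0)], [-65, 48, 0, 0, 0, np.float64(-30.0)], [-73, 58, 0, 0, 0, np.float64(-35.0)], [-80, 70, 0, 0, 0, np.float64(-40.0)], [-86, 82, 0, 0, 0, np.float64(-45.0)], [-91, 95, 0, 0, 0, np.float64(-50.0)], [-94, 108, 0, 0, 0, np.float64(-55.0)], [-97, 121, 0, 0, 0, np.float64(-60.0)], [-99, 135, 0, 0, 0, np.float64(-65.0)], [-99, 148, 0, 0, 0, np.float64(-70.0)], [-98, 162, 0, 0, 0, np.float64(-75.0)], [-96, 175, 0, 0, 0, np.float64(-80.0)], [-93, 188, 0, 0, 0, np.float64(-85.0)], [-88, 201, 0, 0, 0, np.float64(-90.0)], [-83, 213, 0, 0, 0, np.float64(-95.0)], [-76, 225, 0, 0, 0, np.float64(-100.0)],
```

Emit:
move_arm([
  [0, 0, 0, 0, 0, 0],
  [0, 0, 0, 0, 0, 0],
  [0, 0, 0, 0, 0, 0],
  [0, 0, 0, 0, 0, 0],
  [0, 0, 0, 0, 0, 0],
])

```text
clock: 6.38
ee_pos: [0.5523, -0.0582, 0.2486]
eef_rot: [[0.994, -0.111, -0.0], [-0.111, -0.994, 0.0], [-0.0, -0.0, -1.0]]
wrist_force: [0.6, 2.9, 0.5]
grip_width: 0.127
```

Emit:
move_arm([
  [-7, -1, 0, 0, 0, 2.5],
  [-14, -3, 0, 0, 0, 5],
  [-20, -4, 0, 0, 0, 7.5],
  [-27, -6, 0, 0, 0, 10],
  [-40, -11, 0, 0, 0, 15],
  [-53, -17, 0, 0, 0, 20],
])

```text
clock: 6.88
ee_pos: [0.4994, -0.0755, 0.2486]
eef_rot: [[0.971, 0.24, 0.001], [0.24, -0.971, -0.0], [0.001, 0.0, -1.0]]
wrist_force: [2.2, -2.9, -2.3]
grip_width: 0.123
```

Gripped (12 mm) and moving freely. I'll carry on with the arc, giving offsets from the 20° point.

Emit:
move_arm([
  [-12, -7, 0, 0, 0, 5],
  [-23, -16, 0, 0, 0, 10],
  [-34, -25, 0, 0, 0, 15],
  [-44, -35, 0, 0, 0, 20],
  [-52, -45, 0, 0, 0, 25],
  [-60, -57, 0, 0, 0, 30],
  [-67, -69, 0, 0, 0, 35],
  [-73, -82, 0, 0, 0, 40],
  [-78, -95, 0, 0, 0, 45],
  [-81, -109, 0, 0, 0, 50],
  [-83, -122, 0, 0, 0, 55],
  [-84, -136, 0, 0, 0, 60],
  [-84, -150, 0, 0, 0, 65],
  [-83, -164, 0, 0, 0, 70],
  [-80, -178, 0, 0, 0, 75],
  [-76, -191, 0, 0, 0, 80],
  [-76, -191, 0, 0, 0, 80],
])

```text
clock: 8.3
ee_pos: [0.4236, -0.2685, 0.2485]
eef_rot: [[-0.067, 0.998, -0.0], [0.998, 0.067, -0.001], [-0.001, -0.0, -1.0]]
wrist_force: [-2.0, 0.4, 3.7]
grip_width: 0.123
```

Run:
```python
from h import *
s=sense(); print(s['clock'],s['qpos'].round(1),s['ee_pos'].round(4),s['wrist_force'].round(1),s['grip_width'])
w=snap('side','s1')
```

```text
8.3 [-3.250e+01  7.200e+00  1.062e+02 -1.000e-01  6.660e+01 -3.630e+01] [ 0.4236 -0.2685  0.2485] [-2.   0.4  3.7] 0.12327329931353631
```

View pics/s1.png

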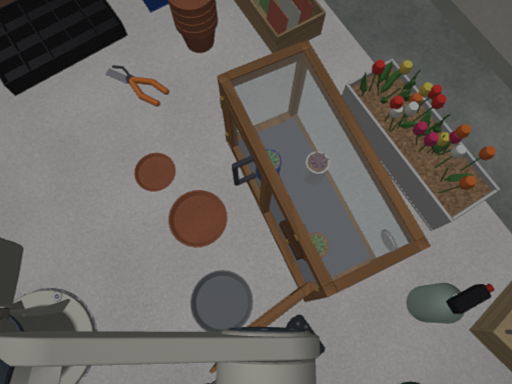

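Emit:
move_arm([
  [0, 0, 0, 0, 0, 0],
  [0, 0, 0, 0, 0, 0],
  [0, 0, 0, 0, 0, 0],
  [0, 0, 0, 0, 0, 0],
  [0, 0, 0, 0, 0, 0],
  [0, 0, 10, 0, 0, 0],
  [0, 0, 30, 0, 0, 0],
  [0, 0, 60, 0, 0, 0],
  [0, 0, 95, 0, 0, 0],
  [0, 0, 130, 0, 0, 0],
  [5, 10, 150, 0, 0, 5],
  [15, 30, 150, 0, 0, 10],
  [27, 60, 150, 0, 0, 15],
  [40, 90, 150, 0, 0, 22],
  [53, 120, 150, 0, 0, 29],
  [67, 150, 150, 0, 0, 36],
  [80, 180, 150, 0, 0, 43],
  [93, 210, 150, 0, 0, 50],
  [107, 240, 150, 0, 0, 57],
  [120, 270, 150, 0, 0, 64],
], grip=0.7)

```text
clock: 10.02
ee_pos: [0.5438, 0.0053, 0.3996]
eef_rot: [[-0.927, 0.375, 0.001], [0.375, 0.927, -0.0], [-0.001, 0.0, -1.0]]
wrist_force: [0.3, 0.2, 0.4]
grip_width: 0.852
```

Emit:
move_arm([
  [12, 25, 0, 0, 0, 7],
  [22, 50, 0, 0, 0, 14],
  [22, 50, 0, 0, 0, 16],
  [22, 50, 0, 0, 0, 16],
])

```text
clock: 10.35
ee_pos: [0.5656, 0.055, 0.399]
eef_rot: [[-0.994, 0.107, -0.0], [0.107, 0.994, 0.0], [0.0, 0.0, -1.0]]
wrist_force: [-0.3, -0.4, 0.5]
grip_width: 0.85
```

Run:
```python
from fit import *
s=sense(); print(s['clock'],s['qpos'].round(1),s['ee_pos'].round(4),s['eef_rot'].round(3).tolist(),s['grip_width'])
w=snap('wrist','w4'); snap('side','s2')
print(wproj(w,T(cab,[[-.14,.059,.278],[-.14,.059,.263]])))
```

```text
10.35 [  5.4   8.1  86.5   0.   85.4 -78.5] [0.5656 0.055  0.399 ] [[-0.994, 0.107, -0.0], [0.107, 0.994, 0.0], [0.0, 0.0, -1.0]] 0.8503972739748292
[[254.55638284 184.81690596]
 [254.6154221  181.33157981]]
```

View pics/w4.png

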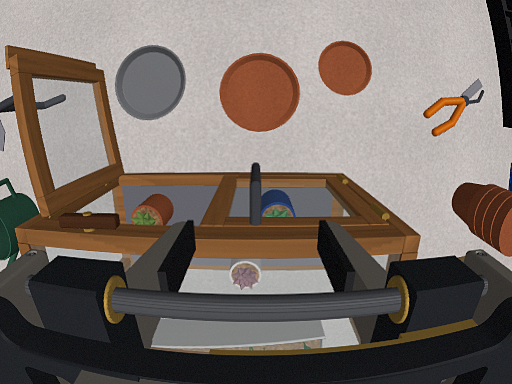

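View pics/s2.png

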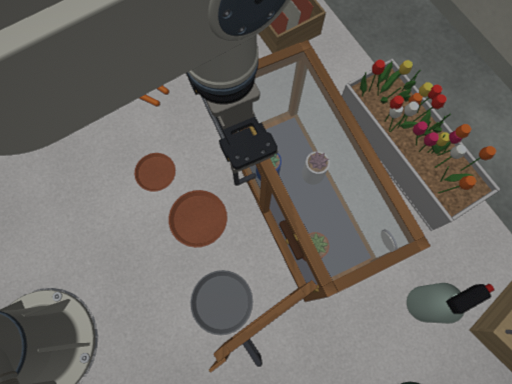

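The right leaf stands wide open and the left handle (wrist (255,185)) is centred between the fingers. I'll go down and grip.

Emit:
move_arm([
  [0, 0, -30, 0, 0, 0],
  [0, 0, -60, 0, 0, 0],
  [0, 0, -90, 0, 0, 0],
  [0, 0, -115, 0, 0, 0],
  [0, 0, -135, 0, 0, 0],
  [0, 0, -150, 0, 0, 0],
  [0, 0, -150, 0, 0, 0],
])

```text
clock: 11.03
ee_pos: [0.5633, 0.0524, 0.2459]
eef_rot: [[-0.994, 0.113, -0.005], [0.113, 0.994, -0.001], [0.005, -0.001, -1.0]]
wrist_force: [-0.5, 0.3, -0.6]
grip_width: 0.847
```

Emit:
move_arm([
  [0, 0, 0, 0, 0, 0],
  [0, 0, 0, 0, 0, 0],
  [0, 0, 0, 0, 0, 0],
  [0, 0, 0, 0, 0, 0],
  [0, 0, 0, 0, 0, 0],
  [0, 0, 0, 0, 0, 0],
  [0, 0, 0, 0, 0, 0],
  [0, 0, 0, 0, 0, 0],
  [0, 0, 0, 0, 0, 0],
  [0, 0, 0, 0, 0, 0],
  [0, 0, 0, 0, 0, 0],
  [0, 0, 0, 0, 0, 0],
  [0, 0, 0, 0, 0, 0],
  [0, 0, 0, 0, 0, 0],
], grip=-1)

```text
clock: 12.2
ee_pos: [0.5654, 0.0541, 0.2486]
eef_rot: [[-0.994, 0.111, 0.0], [0.111, 0.994, 0.001], [0.0, 0.001, -1.0]]
wrist_force: [-0.5, 5.3, -1.1]
grip_width: 0.121
```

Emit:
move_arm([
  [-6, 2, 0, 0, 0, -2.5],
  [-12, 5, 0, 0, 0, -5],
  [-18, 8, 0, 0, 0, -7.5],
  [-24, 12, 0, 0, 0, -10],
  [-36, 20, 0, 0, 0, -15],
  [-46, 28, 0, 0, 0, -20],
])

```text
clock: 12.7
ee_pos: [0.5196, 0.0816, 0.2486]
eef_rot: [[-0.894, 0.448, 0.001], [0.448, 0.894, -0.0], [-0.001, 0.001, -1.0]]
wrist_force: [3.9, 4.8, -3.7]
grip_width: 0.127
```

Emit:
move_arm([
  [-10, 9, 0, 0, 0, -5],
  [-19, 20, 0, 0, 0, -10],
  [-27, 30, 0, 0, 0, -15],
  [-34, 42, 0, 0, 0, -20],
  [-40, 54, 0, 0, 0, -25],
  [-45, 67, 0, 0, 0, -30],
  [-48, 80, 0, 0, 0, -35],
  [-51, 93, 0, 0, 0, -40],
  [-53, 107, 0, 0, 0, -45],
  [-53, 120, 0, 0, 0, -50],
  [-52, 134, 0, 0, 0, -55],
  [-50, 147, 0, 0, 0, -60],
  [-47, 160, 0, 0, 0, -65],
  [-42, 173, 0, 0, 0, -70],
  [-37, 185, 0, 0, 0, -75],
  [-30, 197, 0, 0, 0, -80],
  [-30, 197, 0, 0, 0, -80],
])

```text
clock: 14.12
ee_pos: [0.4894, 0.2805, 0.2485]
eef_rot: [[0.286, 0.958, -0.001], [0.958, -0.286, 0.001], [0.001, -0.001, -1.0]]
wrist_force: [-5.2, 4.3, 5.4]
grip_width: 0.124
```

Run:
```python
from h import *
s=sense(); print(s['clock'],s['qpos'].round(1),s['ee_pos'].round(4),s['wrist_force'].round(1),s['grip_width'])
```

```text
14.1167 [29.6 13.  99.   0.1 68.  46.2] [0.4894 0.2805 0.2485] [-5.2  4.3  5.4] 0.12430566447555189
```

Emit:
move_arm([
  [0, 0, 0, 0, 0, 0],
  [0, 0, 0, 0, 0, 0],
  [0, 0, 0, 0, 0, 0],
  [0, 0, 0, 0, 0, 0],
  [0, 0, 0, 0, 0, 0],
  [0, 0, 0, 0, 0, 0],
  [0, 0, 10, 0, 0, 0],
  [0, 0, 30, 0, 0, 0],
  [0, 0, 60, 0, 0, 0],
  [0, 0, 95, 0, 0, 0],
  [0, 0, 130, 0, 0, 0],
  [0, 0, 150, 0, 0, 0],
  [0, 0, 150, 0, 0, 0],
], grip=1)

```text
clock: 15.2
ee_pos: [0.491, 0.2794, 0.4048]
eef_rot: [[0.282, 0.96, 0.008], [0.96, -0.282, 0.004], [0.006, 0.006, -1.0]]
wrist_force: [-0.5, -0.8, 0.9]
grip_width: 0.999
```

Run:
```python
from fit import *
s=sense(); print(s['clock'],s['qpos'].round(1),s['ee_pos'].round(4),s['wrist_force'].round(1),s['grip_width'])
def wz(w,u,v,z):
    o,d=wray(w,u,v); return (o+d*(z-o[2])/d[2]).round(4)
w1,w4=load('w1'),load('w4')
for t,u,v,z in [('w1',149,117,.12),('w1',187,215,.016),('w4',260,92,.016)]: print(t,wz(load(t),u,v,z))
crop('w1',80,60,300,260,3.5,'w1g'); crop('w4',200,40,360,240,3,'w4g')
snap('side','s3'); snap('scene','sc3')
```

```text
15.2 [29.5  7.4 86.7 -0.  85.5 45.8] [0.491  0.2794 0.4048] [-0.5 -0.8  0.9] 0.999125884366635
w1 [0.6656 0.0787 0.12  ]
w1 [0.457  0.0711 0.016 ]
w4 [0.4566 0.0745 0.016 ]
```

View pics/w1g.png

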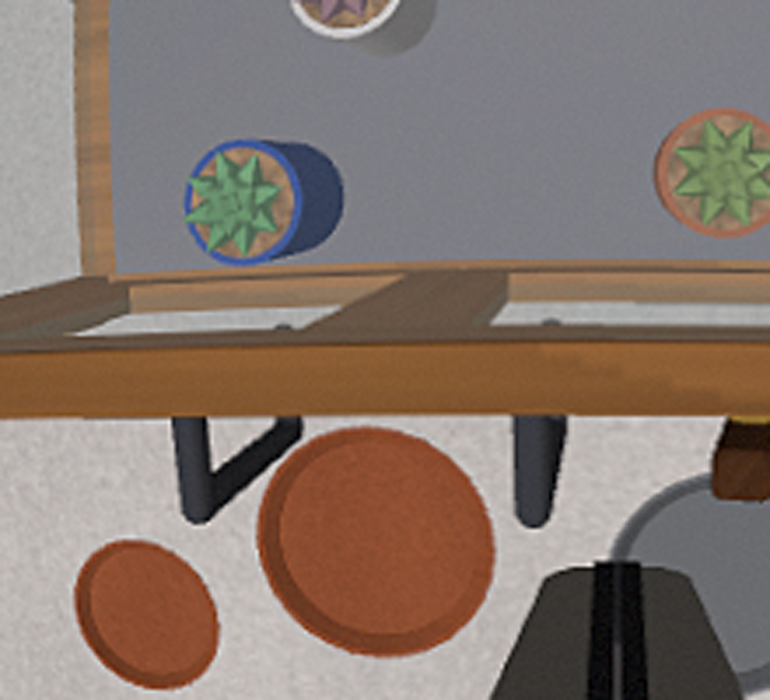

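View pics/w4g.png

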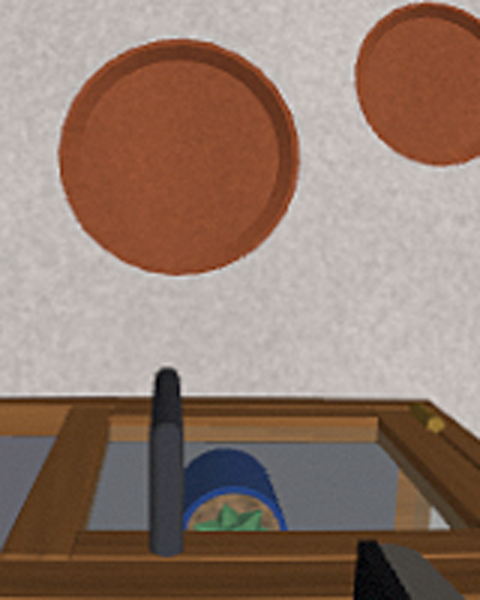

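View pics/s3.png

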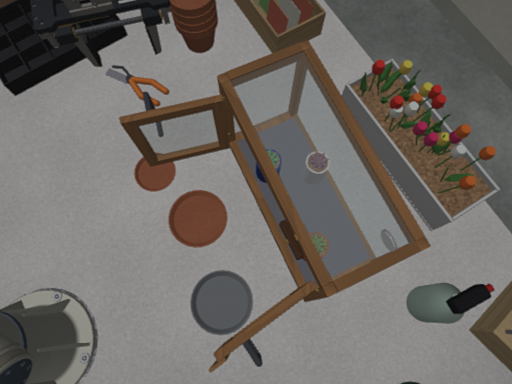

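View pics/sc3.png

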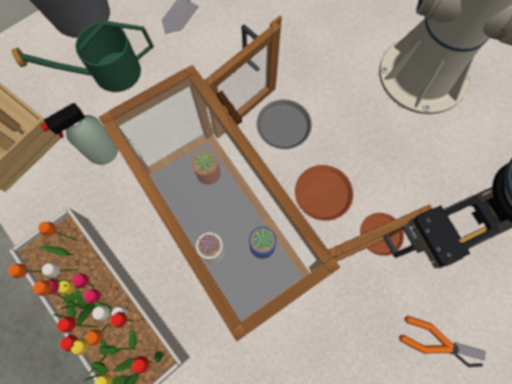

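Both leaves stand at roughly 100°. Pot is about (0.665, 0.079) and saucer centre about (0.456, 0.0725). Now I'll reorient the tool (turn, then tilt 45° forward).

Emit:
move_arm([
  [-4, -13, 5, 0, 0, 7],
  [-8, -27, 10, 0, 0, 14],
  [-12, -40, 15, 0, 0, 21],
  [-16, -54, 20, 0, 0, 28],
  [-20, -68, 20, 0, 0, 35],
  [-24, -81, 20, 0, 0, 42],
  [-28, -95, 20, 0, 0, 49],
  [-32, -108, 20, 0, 0, 56],
  [-36, -122, 20, 0, 0, 63],
  [-40, -135, 20, 0, 0, 70],
  [-44, -149, 20, 0, 0, 77],
  [-49, -162, 20, 0, 0, 84],
  [-53, -176, 20, 0, 0, 91],
  [-57, -189, 20, 0, 0, 98],
  [-61, -203, 20, 0, 0, 105],
  [-65, -216, 20, 0, 0, 112],
  [-69, -229, 20, 0, 0, 116.5],
  [-69, -229, 20, 0, 0, 116.5],
])

```text
clock: 16.8
ee_pos: [0.4191, 0.048, 0.4172]
eef_rot: [[-0.984, -0.179, -0.003], [-0.179, 0.984, -0.001], [0.003, -0.001, -1.0]]
wrist_force: [-0.2, -0.5, -0.1]
grip_width: 0.999
```

Emit:
move_arm([
  [5, 0, 0, 0.9, -5, 0],
  [15, 0, 0, 1.7, -10, 0],
  [25, 0, 0, 2.6, -15, 0],
  [35, 0, 0, 3.5, -20, 0],
  [45, 0, 0, 4.4, -25, 0],
  [55, 0, 0, 5.2, -30, 0],
  [65, 0, 0, 6.1, -35, 0],
  [75, 0, 0, 7, -40, 0],
  [80, 0, 0, 7.8, -44.3, 0],
  [80, 0, 0, 7.8, -44.3, 0],
  [80, 0, 0, 7.8, -44.3, 0],
])

```text
clock: 17.72
ee_pos: [0.4993, 0.0497, 0.417]
eef_rot: [[-0.699, -0.174, 0.693], [-0.123, 0.985, 0.123], [-0.704, 0.0, -0.71]]
wrist_force: [-0.1, 0.8, 0.5]
grip_width: 1.0
```

Run:
```python
from h import *
s=sense(); print(s['clock'],s['qpos'].round(1),s['ee_pos'].round(4),s['eef_rot'].round(3).tolist(),s['wrist_force'].round(1),s['grip_width'])
w=snap('wrist','w5')
```

```text
17.7167 [   0.9  -23.5  123.4   10.9   36.2 -105.2] [0.4993 0.0497 0.417 ] [[-0.699, -0.174, 0.693], [-0.123, 0.985, 0.123], [-0.704, 0.0, -0.71]] [-0.1  0.8  0.5] 0.9999153697339314
```

View pics/w5.png

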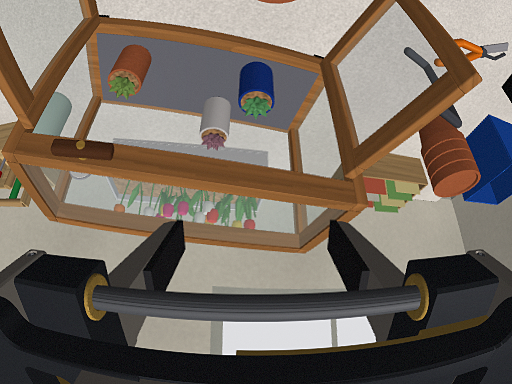

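Emit:
move_arm([
  [3, 1, -20, 0, 0, 0],
  [6, 2, -50, 0, 0, 0],
  [9, 3, -80, 0, 0, 0],
  [12, 4, -110, 0, 0, 0],
  [15, 5, -140, 0, 0, 0],
  [18, 5, -170, 0, 0, 0],
  [21, 5, -200, 0, 0, 0],
  [24, 5, -230, 0, 0, 0],
  [27, 5, -260, 0, 0, 0],
  [30, 5, -290, 0, 0, 0],
  [30, 5, -315, 0, 0, 0],
  [30, 5, -335, 0, 0, 0],
  [30, 5, -340, 0, 0, 0],
  [30, 5, -340, 0, 0, 0],
])

```text
clock: 18.93
ee_pos: [0.5286, 0.0673, 0.1868]
eef_rot: [[-0.736, -0.171, 0.655], [-0.132, 0.985, 0.108], [-0.664, -0.007, -0.748]]
wrist_force: [1.0, 0.2, 0.1]
grip_width: 0.998
```

Run:
```python
from h import *
s=sense(); print(s['clock'],s['qpos'].round(1),s['ee_pos'].round(4),s['eef_rot'].round(3).tolist(),s['wrist_force'].round(1),s['grip_width'])
w=snap('wrist','w6'); print(wproj(w,np.array([[.665,.079,.12],[.665,.079,.04]])))
snap('side','s6')
```

```text
18.9333 [   5.3    0.7  137.2   79.1    2.8 -172.7] [0.5286 0.0673 0.1868] [[-0.736, -0.171, 0.655], [-0.132, 0.985, 0.108], [-0.664, -0.007, -0.748]] [1.  0.2 0.1] 0.9981072639220446
[[245.99376397 230.63528807]
 [247.52218555 173.62540181]]
```

View pics/w6.png

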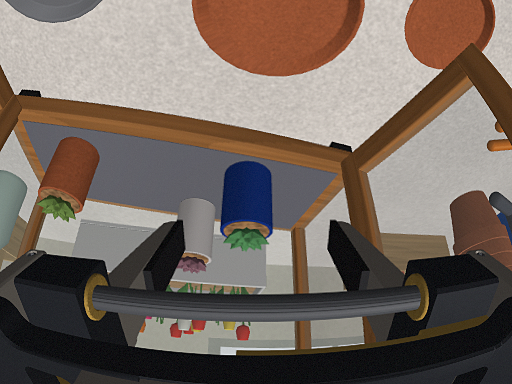

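View pics/s6.png

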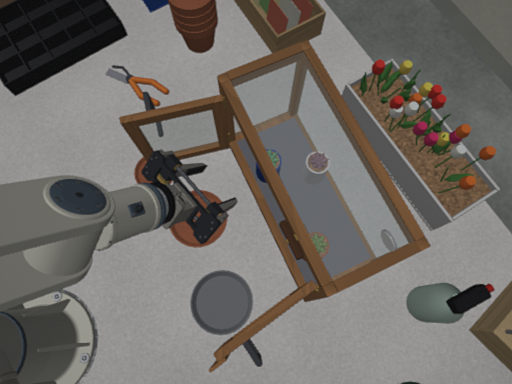

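The wrist is near its singularity and the q6 limit in this pose, so the TCP stopped short. I'll fit the arm kinematics and choose a tilt and heading that work for the whole pot path.

```bash
cat > kin.py <<'E'
import numpy as np
from scipy.spatial.transform import Rotation as Ro
from scipy.optimize import least_squares
ry=lambda a:Ro.from_euler('y',a,degrees=True).as_matrix(); rz=lambda a:Ro.from_euler('z',a,degrees=True).as_matrix()
def fk(q,p,s4=1,s6=1):
    a,b,e,c,h,d=p
    A=rz(q[0]); R2=A@ry(q[1]); R3=A@ry(q[1]+q[2])
    w=A@[c,0,h]+R2@[0,0,a]+R3@[e,0,b]
    R=R3@rz(s4*q[3])@ry(q[4])@rz(s6*q[5])   # z along tool
    # tool y at q6=0 radial: flip by const
    return w+R@[0,0,d],R@rz(OFF)
OFF=90
data=[([72.515,20.254,93.618,0.002,66.189,-.138],[.18623,.59622,.21404]),
([-8.8,9.2,82.8,0,88,87.5],[.5761,-.0875,.4192]),([-6.3,12.4,100.2,0,67.7,90.1],[.5505,-.0597,.2447]),
([-32.5,7.2,106.2,-.1,66.6,-36.3],[.4236,-.2685,.2485]),([29.6,13,99,.1,68,46.2],[.4894,.2805,.2485]),
([5.4,8.1,86.5,0,85.4,-78.5],[.5656,.055,.399]),([.9,-23.5,123.4,10.9,36.2,-105.2],[.4993,.0497,.417]),
([5.3,.7,137.2,79.1,2.8,-172.7],[.5286,.0673,.1868])]
f=lambda p:np.concatenate([fk(q,p)[0]-x for q,x in data])
r=least_squares(f,[.45,.4,0,0,.4,.2]); P=r.x
if __name__=='__main__':
    print(P.round(4)); print((r.fun*1000).round(1))
    print(fk(data[0][0],P)[1].round(2).tolist(),fk(data[6][0],P)[1].round(3).tolist(),fk(data[7][0],P)[1].round(3).tolist())
E
python3 kin.py
```

```text
[ 0.5693  0.4953  0.0592 -0.0011  0.2941  0.3601]
[ 1.4 -0.5 -0.4 -0.1 -1.7  0.4 -0.  -1.1  0.4 -1.1 -1.4 -0.6  0.8 -1.4
 -0.1 -0.  -1.5 -0.   0.  -1.6  0.1  0.2 -0.9  0.4]
[[-0.95, 0.3, -0.0], [0.3, 0.95, -0.0], [0.0, -0.0, -1.0]] [[-0.7, -0.172, 0.693], [-0.121, 0.985, 0.123], [-0.704, 0.002, -0.71]] [[-0.736, -0.171, 0.656], [-0.131, 0.985, 0.109], [-0.664, -0.006, -0.747]]
```

```bash
cat > ik.py <<'E'
from kin import *
LO=np.array([-150.9,-52.94,3.33,-74.26,0,-172.89]);HI=np.array([150.9,120.26,152.33,254.26,154.13,172.89])
def ik(x,R):
    a,b,e,c,h,d=P; w=np.array(x)-R[:,2]*d; out=[]
    q1=np.degrees(np.arctan2(w[1],w[0])); r=np.hypot(w[0],w[1])-c; z=w[2]-h
    be=np.hypot(b,e); D=np.hypot(r,z)
    ck=(D*D-a*a-be*be)/(2*a*be)
    if abs(ck)>1: return []
    k=np.arccos(ck)  # angle between upper and effective forearm
    q2=np.arctan2(r,z)-np.arctan2(be*np.sin(k),a+be*np.cos(k)); q3=k-np.arctan2(e,b)
    q2,q3=np.degrees(q2),np.degrees(q3)
    W=(rz(q1)@ry(q2+q3)).T@(R@rz(-OFF))
    t=np.degrees(np.arccos(np.clip(W[2,2],-1,1)))
    q4=np.degrees(np.arctan2(W[1,2],W[0,2])); q6=np.degrees(np.arctan2(W[2,1],-W[2,0]))
    for k4 in(-360,0,360):
        for k6 in (-360,0,360):
            q=np.array([q1,q2,q3,q4+k4,t,q6+k6])
            if (q>=LO).all() and (q<=HI).all(): out.append(q)
    return out
def tool(az,tilt,cam):
    az,t=np.radians(az),np.radians(tilt)
    z=np.array([np.cos(t)*np.cos(az),np.cos(t)*np.sin(az),-np.sin(t)])
    y=np.array([-np.sin(az),np.cos(az),0])
    if cam=='up': y=-y
    return np.c_[np.cross(y,z),y,z]
E
python3 - <<'E'
from ik import *
for q,x in data[:3]+data[6:]:
    print(np.round(q,1),[s.round(1).tolist() for s in ik(x,fk(q,P)[1])])
for cam in('up','down'):
  for tilt in(25,30,35,40,45,50):
    for az in(0,7,15,20,25,30,35):
      R=tool(az,tilt,cam); ok=True;row=[]
      for g in ([.665,.079,.095],[.56,.05,.11],[.456,.0725,.2],[.456,.0725,.062]):
        s=ik(np.array(g)+.019*R[:,2],R)
        row.append(s[0].round(0).astype(int)[[2,3,4,5]].tolist() if s else None)
        ok&=bool(s)
      if ok: print(cam,tilt,az,row)
E
```

```text
[72.5 20.3 93.6  0.  66.2 -0.1] [[72.7, 20.2, 93.6, 0.0, 66.2, -0.0]]
[-8.8  9.2 82.8  0.  88.  87.5] [[-8.6, 9.2, 82.9, -0.0, 88.0, 87.7]]
[ -6.3  12.4 100.2   0.   67.7  90.1] [[-6.2, 12.4, 100.2, 0.0, 67.7, 90.2]]
[   0.9  -23.5  123.4   10.9   36.2 -105.2] [[1.3, -23.5, 123.4, 10.5, 36.1, -104.6]]
[   5.3    0.7  137.2   79.1    2.8 -172.7] []
up 25 30 [[129, 135, 56, -80], [140, 129, 63, -87], [152, 121, 58, -78], [150, 132, 79, -108]]
up 25 35 [[127, 125, 56, -77], [137, 120, 62, -84], [149, 111, 59, -75], [148, 123, 74, -106]]
up 30 25 [[130, 142, 48, -79], [141, 138, 54, -84], [152, 129, 46, -72], [152, 144, 76, -103]]
up 30 30 [[128, 132, 48, -76], [139, 128, 54, -81], [150, 117, 49, -69], [150, 135, 71, -103]]
up 30 35 [[126, 122, 49, -72], [137, 118, 54, -78], [147, 107, 51, -66], [148, 126, 66, -101]]
up 35 25 [[128, 139, 39, -74], [140, 135, 45, -79], [149, 122, 36, -61], [152, 146, 64, -98]]
up 35 30 [[126, 128, 40, -70], [138, 125, 46, -75], [148, 110, 40, -58], [150, 136, 61, -97]]
up 35 35 [[125, 118, 42, -66], [136, 115, 46, -72], [145, 101, 44, -55], [147, 127, 58,
[... 3412 characters left out ...]
 28, 119], [144, 93, 22, 153], [148, 145, 41, 94]]
down 45 30 [[123, 111, 26, 130], [134, 111, 30, 124], [142, 86, 28, 153], [147, 134, 40, 96]]
down 45 35 [[121, 101, 29, 134], [132, 102, 33, 127], [141, 81, 33, 151], [145, 124, 40, 99]]
down 50 0 [[123, 220, 10, 59], [135, 204, 13, 73], [141, -67, 12, -11], [147, 202, 30, 84]]
down 50 7 [[123, 179, 8, 91], [135, 171, 13, 97], [142, -34, 4, -53], [148, 185, 30, 89]]
down 50 15 [[123, 134, 11, 126], [135, 137, 15, 120], [142, 61, 8, -159], [147, 165, 30, 94]]
down 50 30 [[120, 94, 21, 148], [132, 98, 24, 139], [139, 69, 25, 173], [145, 130, 31, 105]]
down 50 35 [[119, 87, 25, 150], [130, 90, 28, 141], [138, 67, 30, 168], [143, 119, 32, 109]]
```

Run:
```python
from ik import *
R0=tool(25,90,'up')
R=tool(25,45,'up'); print(R.round(3).tolist())
ax=np.array([np.sin(np.radians(25)),-np.cos(np.radians(25)),0])
def show(x,R,n): print(n,np.round(x,3),[s.round(0).astype(int).tolist() for s in ik(x,R)])
for t in (0,15,25,35,45):
    show([.42+t/45*.08,.05,.42],Ro.from_rotvec(ax*t,degrees=True).as_matrix()@R0,t)
for z in(.35,.28,.2,.15,.085): show([.5,.02,z],R,'dn')
G=lambda g:np.array(g)+.019*R[:,2]
for f in(.12,.08,.04,0): show(G([.665-f*.906,.079-f*.423,.095]),R,'in')
for k in np.linspace(0,1,5): show(G([.665-k*.209,.079-.0065*k,.105]),R,'out')
for z in(.1,.08,.065,.06): show(G([.456,.0725,z]),R,'place')
for f in(.05,.1): show(G([.456-f*.906,.0725-f*.423,.08]),R,'retreat')
```

```text
[[0.641, 0.423, 0.641], [0.299, -0.906, 0.299], [0.707, -0.0, -0.707]]
0 [0.42 0.05 0.42] [[7, -7, 99, 0, 88, 72]]
15 [0.447 0.05  0.42 ] [[2, -13, 106, 6, 74, 66]]
25 [0.464 0.05  0.42 ] [[-3, -17, 111, 13, 64, 59]]
35 [0.482 0.05  0.42 ] [[-7, -19, 116, 22, 55, 50]]
45 [0.5  0.05 0.42] [[-12, -20, 121, 36, 46, 35]]
dn [0.5  0.02 0.35] [[-18, -16, 127, 46, 42, 19]]
dn [0.5  0.02 0.28] [[-18, -10, 133, 57, 35, 5]]
dn [0.5  0.02 0.2 ] [[-18, 0, 138, 80, 29, -22]]
dn [0.5  0.02 0.15] [[-18, 8, 141, 99, 29, -43]]
dn [0.5   0.02  0.085] [[-18, 20, 143, 120, 34, -69]]
in [0.568 0.034 0.082] [[-12, 23, 136, 122, 30, -64]]
in [0.605 0.051 0.082] [[-9, 24, 132, 123, 28, -61]]
in [0.641 0.068 0.082] [[-6, 26, 128, 123, 25, -58]]
in [0.677 0.085 0.082] [[-3, 27, 124, 122, 23, -55]]
out [0.677 0.085 0.092] [[-3, 26, 124, 120, 22, -52]]
out [0.625 0.083 0.092] [[-4, 24, 130, 125, 25, -59]]
out [0.573 0.081 0.092] [[-4, 21, 136, 130, 27, -65]]
out [0.52  0.08  0.092] [[-5, 19, 142, 133, 30, -70]]
out [0.468 0.078 0.092] [[-7, 17, 148, 136, 33, -75]]
place [0.468 0.078 0.087] [[-7, 18, 148, 137, 34, -76]]
place [0.468 0.078 0.067] [[-7, 23, 148, 142, 37, -82]]
place [0.468 0.078 0.052] [[-7, 26, 148, 145, 40, -85]]
place [0.468 0.078 0.047] [[-7, 27, 148, 145, 41, -87]]
retreat [0.423 0.057 0.067] []
retreat [0.378 0.036 0.067] []
```

Emit:
move_arm([
  [0, 0, 30, 0, 0, 0],
  [0, 0, 60, 0, 0, 0],
  [0, 0, 90, 0, 0, 0],
  [0, 0, 120, 0, 0, 0],
  [0, 0, 150, 0, 0, 0],
  [0, 0, 180, 0, 0, 0],
  [0, 0, 210, 0, 0, 0],
  [0, 0, 240, 0, 0, 0],
  [0, 0, 240, 0, 0, 0],
])

```text
clock: 19.78
ee_pos: [0.5269, 0.0758, 0.3593]
eef_rot: [[-0.738, -0.165, 0.654], [-0.131, 0.986, 0.102], [-0.662, -0.01, -0.749]]
wrist_force: [1.7, -0.4, -0.3]
grip_width: 1.001
```

Run:
```python
from h import *
s=sense(); print(s['clock'],s['qpos'].round(1),s['ee_pos'].round(4),s['eef_rot'].round(3).tolist())
```

```text
19.7833 [  7.4 -16.  124.4   2.   30.2 -93.7] [0.5269 0.0758 0.3593] [[-0.738, -0.165, 0.654], [-0.131, 0.986, 0.102], [-0.662, -0.01, -0.749]]
```

Emit:
move_arm([
  [-10, 0, 10, -0.8, 5, 0],
  [-25, 0, 20, -1.6, 10, 0],
  [-40, 0, 30, -2.4, 15, 0],
  [-55, 0, 40, -3.1, 20, 0],
  [-70, 0, 50, -3.9, 25, 0],
  [-85, -10, 60, -4.7, 30, 0],
  [-100, -20, 60, -5.5, 35, 0],
  [-105, -25, 60, -6.2, 40, 0],
  [-105, -25, 60, -6.4, 41, 0],
  [-105, -25, 60, -6.4, 41, 0],
  [-105, -25, 60, -6.4, 41, 0],
])

```text
clock: 20.7
ee_pos: [0.4232, 0.052, 0.4178]
eef_rot: [[-0.986, -0.169, 0.002], [-0.169, 0.986, 0.004], [-0.003, 0.003, -1.0]]
wrist_force: [-0.1, -0.0, 0.2]
grip_width: 1.002
```

Run:
```python
from ik import *
from workcell import sense
s=sense(); print(s['clock'],s['qpos'].round(1),s['ee_pos'].round(4),s['eef_rot'].round(3).tolist())
y=s['eef_rot'][:,1]; print(np.degrees(np.arctan2(y[1],y[0])))
print(Ro.from_matrix(tool(25,90,'up')@s['eef_rot'].T).as_rotvec(degrees=True))
```

```text
20.7 [  6.6  -6.6  99.3   0.2  87.2 -93.1] [0.4232 0.052  0.4178] [[-0.986, -0.169, 0.002], [-0.169, 0.986, 0.004], [-0.003, 0.003, -1.0]]
99.73785364280278
[ 1.37288040e-01  3.44955898e-01 -1.64737194e+02]
```

Now −164.7° about z, then a tilt of 45° toward heading 25°.

Emit:
move_arm([
  [0, 0, 0, 0, 0, -8],
  [0, 0, 0, 0, 0, -16],
  [0, 0, 0, 0, 0, -24],
  [0, 0, 0, 0, 0, -32],
  [0, 0, 0, 0, 0, -40],
  [0, 0, 0, 0, 0, -48],
  [0, 0, 0, 0, 0, -56],
  [0, 0, 0, 0, 0, -64],
  [0, 0, 0, 0, 0, -72],
  [0, 0, 0, 0, 0, -80],
  [0, 0, 0, 0, 0, -87],
  [0, 0, 0, 0, 0, -94],
  [0, 0, 0, 0, 0, -101],
  [0, 0, 0, 0, 0, -108],
  [0, 0, 0, 0, 0, -115],
  [0, 0, 0, 0, 0, -122],
  [0, 0, 0, 0, 0, -129],
  [0, 0, 0, 0, 0, -136],
])

```text
clock: 22.2
ee_pos: [0.4225, 0.0521, 0.4181]
eef_rot: [[0.492, 0.87, 0.006], [0.87, -0.492, -0.003], [0.0, 0.006, -1.0]]
wrist_force: [0.1, 0.2, -0.2]
grip_width: 1.004
```

Run:
```python
from ik import *
from workcell import sense
s=sense(); print(s['clock'],s['qpos'].round(1),s['ee_pos'].round(4))
print(Ro.from_matrix(tool(25,90,'up')@s['eef_rot'].T).as_rotvec(degrees=True))
```

```text
22.2 [ 7.  -6.8 99.4 -0.2 87.1 36.5] [0.4225 0.0521 0.4181]
[  0.25296183   0.2589884  -35.50541952]
```

Emit:
move_arm([
  [0, 0, 0, 0, 0, -7],
  [0, 0, 0, 0, 0, -14],
  [0, 0, 0, 0, 0, -21],
  [0, 0, 0, 0, 0, -28],
  [0, 0, 0, 0, 0, -28.7],
  [0, 0, 0, 0, 0, -28.7],
  [0, 0, 0, 0, 0, -28.7],
])

```text
clock: 22.78
ee_pos: [0.4228, 0.0521, 0.4182]
eef_rot: [[0.845, 0.535, 0.002], [0.536, -0.845, -0.004], [0.0, 0.005, -1.0]]
wrist_force: [0.7, 0.5, -0.5]
grip_width: 1.003
```

Emit:
move_arm([
  [9, 0, 0, 2.1, -4.5, 0],
  [18, 0, 0, 4.2, -9.1, 0],
  [27, 0, 0, 6.3, -13.6, 0],
  [36, 0, 0, 8.5, -18.1, 0],
  [45, 0, 0, 10.6, -22.7, 0],
  [54, 0, 0, 12.7, -27.2, 0],
  [63, 0, 0, 14.8, -31.7, 0],
  [72, 0, 0, 16.9, -36.3, 0],
  [80, 0, 0, 19, -40.8, 0],
  [80, 0, 0, 19, -40.8, 0],
  [80, 0, 0, 19, -40.8, 0],
])

```text
clock: 23.7
ee_pos: [0.5021, 0.0514, 0.4173]
eef_rot: [[0.586, 0.496, 0.641], [0.41, -0.863, 0.293], [0.699, 0.091, -0.709]]
wrist_force: [1.0, -0.8, -0.4]
grip_width: 1.0
```

Run:
```python
from ik import *
from workcell import sense
s=sense(); print(s['clock'],s['qpos'].round(1),s['ee_pos'].round(4))
print(Ro.from_matrix(tool(25,45,'up')@s['eef_rot'].T).as_rotvec(degrees=True))
```

```text
23.7 [-11.5 -20.2 121.6  35.5  45.7  28.7] [0.5021 0.0514 0.4173]
[ 4.8456521   2.03082606 -4.85765323]
```

Emit:
move_arm([
  [0, -8, -10, 1.6, 0.7, -1.6],
  [0, -16, -30, 3.2, 1.4, -3.2],
  [0, -24, -55, 4.8, 2, -4.9],
  [0, -30, -80, 4.8, 2, -4.9],
  [0, -30, -105, 4.8, 2, -4.9],
  [0, -30, -130, 4.8, 2, -4.9],
  [0, -30, -155, 4.8, 2, -4.9],
  [5, -30, -180, 4.8, 2, -4.9],
  [10, -30, -205, 4.8, 2, -4.9],
  [15, -30, -230, 4.8, 2, -4.9],
  [20, -30, -255, 4.8, 2, -4.9],
  [25, -30, -280, 4.8, 2, -4.9],
  [30, -30, -300, 4.8, 2, -4.9],
  [35, -30, -320, 4.8, 2, -4.9],
  [38, -30, -335, 4.8, 2, -4.9],
  [38, -30, -335, 4.8, 2, -4.9],
  [38, -30, -335, 4.8, 2, -4.9],
])

```text
clock: 25.12
ee_pos: [0.542, 0.0234, 0.0828]
eef_rot: [[0.638, 0.425, 0.642], [0.299, -0.905, 0.302], [0.709, -0.001, -0.705]]
wrist_force: [0.2, -1.8, 1.1]
grip_width: 1.006
```

Run:
```python
from ik import *
from h import *
s=sense(); print(s['clock'],s['qpos'].round(1),s['ee_pos'].round(4),s['eef_rot'].round(3).tolist(),s['wrist_force'])
print(Ro.from_matrix(tool(25,45,'up')@s['eef_rot'].T).as_rotvec(degrees=True))
w=snap('wrist','w7'); snap('scene','sc7')
p=np.array([.665,.079,.12]); v=np.array([-.423,.906,0])*.03
print(wproj(w,np.array([p,p+v,p-v])))
```

```text
25.1167 [-15.6  21.9 138.5 120.1  32.4 -65.7] [0.542  0.0234 0.0828] [[0.638, 0.425, 0.642], [0.299, -0.905, 0.302], [0.709, -0.001, -0.705]] [ 0.17900245 -1.84366523  1.05911422]
[-0.13648666  0.14549672 -0.1610673 ]
[[258.27783485  55.44061017]
 [220.61359987  56.05054527]
 [295.89241771  56.22708228]]
```

View pics/w7.png

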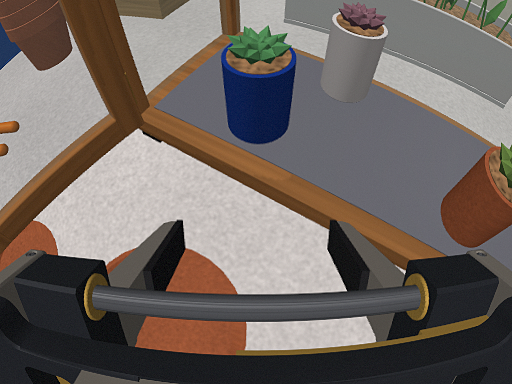

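View pics/sc7.png

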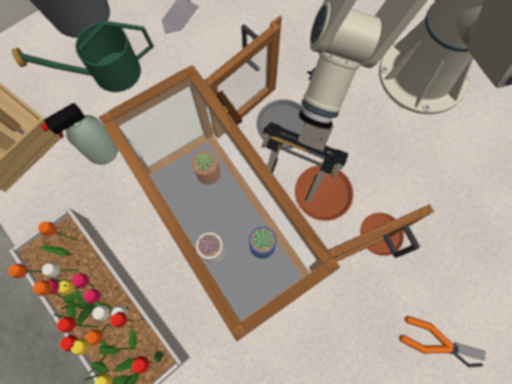

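The pot rim spans columns 222–296 (centre 259, predicted 258), so it's centred. I'll advance and grip.

Emit:
move_arm([
  [7, 3, 0, 0, 0, 0],
  [20, 9, 0, 0, 0, 0],
  [34, 15, 0, 0, 0, 0],
  [48, 22, 0, 0, 0, 0],
  [62, 28, 0, 0, 0, 0],
  [76, 34, 0, 0, 0, 0],
  [88, 40, 0, 0, 0, 0],
  [100, 45, 0, 0, 0, 0],
  [110, 50, 0, 0, 0, 0],
  [120, 54, 0, 0, 0, 0],
  [128, 58, 0, 0, 0, 0],
  [135, 61, 0, 0, 0, 0],
  [135, 61, 0, 0, 0, 0],
  [135, 61, 0, 0, 0, 0],
])

```text
clock: 26.38
ee_pos: [0.676, 0.0831, 0.0828]
eef_rot: [[0.639, 0.422, 0.643], [0.298, -0.906, 0.299], [0.709, 0.001, -0.705]]
wrist_force: [-0.1, -0.3, -0.2]
grip_width: 0.997
```

Run:
```python
from h import *
s=sense(); print(s['clock'],s['qpos'].round(1),s['ee_pos'].round(4),s['wrist_force'])
w=snap('wrist','w8')
```

```text
26.3833 [ -3.3  27.4 124.1 122.3  23.4 -55.4] [0.676  0.0831 0.0828] [-0.09752328 -0.25094459 -0.23101655]
```

View pics/w8.png

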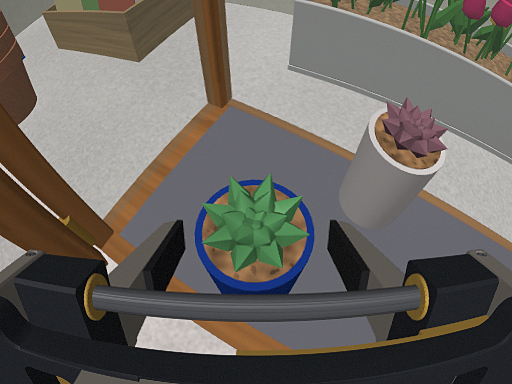

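The pot sits centred between the fingers (centre column about 254). I'll close and then lift slightly.

Emit:
move_arm([
  [0, 0, 0, 0, 0, 0],
  [0, 0, 0, 0, 0, 0],
  [0, 0, 0, 0, 0, 0],
  [0, 0, 0, 0, 0, 0],
  [0, 0, 0, 0, 0, 0],
  [0, 0, 0, 0, 0, 0],
  [0, 0, 0, 0, 0, 0],
  [0, 0, 0, 0, 0, 0],
  [0, 0, 0, 0, 0, 0],
  [0, 0, 0, 0, 0, 0],
], grip=-1)

```text
clock: 27.27
ee_pos: [0.676, 0.0831, 0.0831]
eef_rot: [[0.639, 0.422, 0.643], [0.298, -0.906, 0.299], [0.709, 0.001, -0.705]]
wrist_force: [-2.2, 0.7, 1.9]
grip_width: 0.648
```

Emit:
move_arm([
  [0, 0, 2, 0, 0, 0],
  [0, 0, 5, 0, 0, 0],
  [0, 0, 9, 0, 0, 0],
  [0, 0, 12, 0, 0, 0],
  [0, 0, 12, 0, 0, 0],
])

```text
clock: 27.68
ee_pos: [0.6763, 0.083, 0.0958]
eef_rot: [[0.638, 0.422, 0.644], [0.298, -0.906, 0.299], [0.71, 0.001, -0.704]]
wrist_force: [0.1, -0.4, -2.5]
grip_width: 0.654
```

Run:
```python
from h import *
s=sense(); print(s['clock'],s['qpos'].round(1),s['ee_pos'].round(4),s['wrist_force'].round(1),s['grip_width'])
w=snap('wrist','w9')
```

```text
27.6833 [ -3.3  25.8 124.  118.9  22.6 -51.7] [0.6763 0.083  0.0958] [ 0.1 -0.4 -2.5] 0.6535623272819592
```

View pics/w9.png

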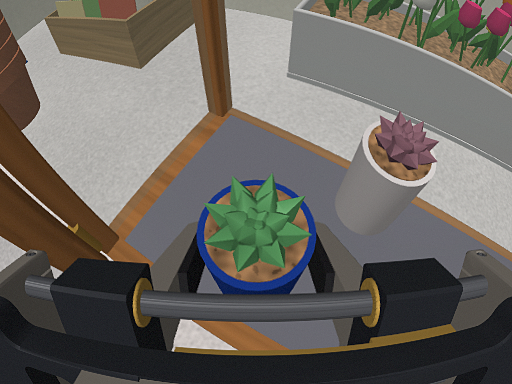

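Run:
```python
from h import *
w=load('w9'); s=sense()
def wz(u,v,z):
    o,d=wray(w,u,v); return o+d*(z-o[2])/d[2]
hd=np.array([.906,.423,0])
b=wz(257,179.5,.1325); print(b, b-.03*hd)
crop('w9',180,160,340,300,4.5,'w9c')
p=np.array([.664,.0775,.1325])
th=np.linspace(0,2*np.pi,13); print(wproj(w,p+.03*np.c_[np.cos(th),np.sin(th),0*th]).round(0)[:12].tolist())
```

```text
[0.69349775 0.09032095 0.1325    ] [0.66631775 0.07763095 0.1325    ]
[[279.0, 187.0], [251.0, 183.0], [223.0, 192.0], [203.0, 212.0], [195.0, 239.0], [204.0, 268.0], [228.0, 289.0], [261.0, 294.0], [292.0, 283.0], [312.0, 258.0], [315.0, 229.0], [302.0, 204.0]]
```

View pics/w9c.png

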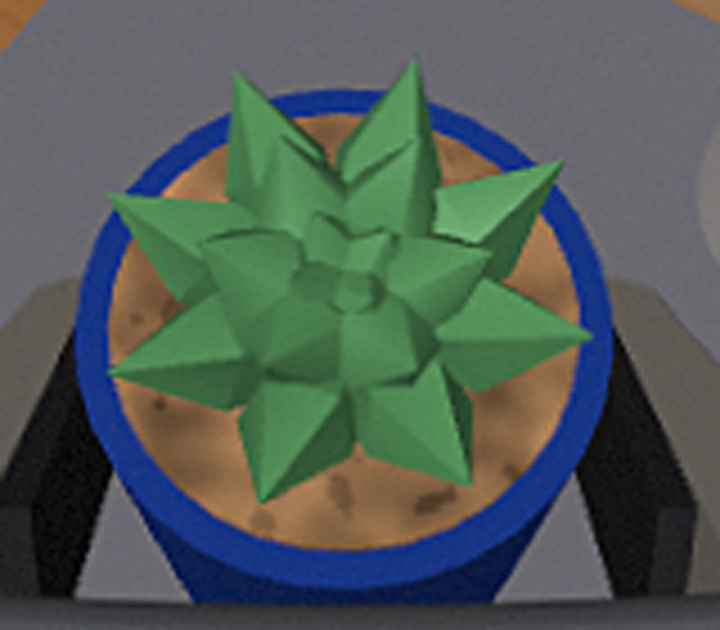

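Emit:
move_arm([
  [-2, 0, 0, 0, 0, 0],
  [-7, 0, 0, 0, 0, 0],
  [-15, 0, 0, 0, 0, 0],
  [-27, -1, 0, 0, 0, 0],
  [-41, -1, 0, 0, 0, 0],
  [-57, -2, 0, 0, 0, 0],
  [-73, -2, 0, 0, 0, 0],
  [-89, -3, 0, 0, 0, 0],
  [-105, -3, 0, 0, 0, 0],
  [-121, -4, 0, 0, 0, 0],
  [-137, -4, 0, 0, 0, 0],
  [-153, -5, 0, 0, 0, 0],
  [-168, -5, 0, 0, 0, 0],
  [-182, -5, 0, 0, 0, 0],
  [-194, -6, 0, 0, 0, 0],
  [-203, -6, 0, 0, 0, 0],
  [-208, -6, 0, 0, 0, 0],
  [-210, -6, 0, 0, 0, 0],
  [-210, -6, 0, 0, 0, 0],
  [-210, -6, 0, 0, 0, 0],
])

```text
clock: 29.4
ee_pos: [0.4668, 0.0769, 0.0953]
eef_rot: [[0.638, 0.422, 0.644], [0.298, -0.907, 0.299], [0.71, 0.001, -0.704]]
wrist_force: [0.4, -1.7, -4.5]
grip_width: 0.646
```

Run:
```python
from h import *
s=sense(); print(s['clock'],s['qpos'].round(1),s['ee_pos'].round(4),s['eef_rot'].round(3).tolist(),s['wrist_force'].round(1),s['grip_width'])
w=snap('wrist','w10');snap('side','s10')
th=np.linspace(0,2*np.pi,100)
def ell(tag,out,circles,wr,x0,y0,x1,y1,k):
    t=load(tag); im=cv2.resize(t['img'][y0:y1,x0:x1,::-1],None,fx=k,fy=k,interpolation=cv2.INTER_CUBIC)
    for c,r,col in circles:
        X=np.array(c)+r*np.c_[np.cos(th),np.sin(th),0*th]; p=((wproj if wr else proj)(t,X)+.5-[x0,y0])*k
        cv2.polylines(im,[p.round().astype(int)],True,col,1,cv2.LINE_AA)
    cv2.imwrite(f'pics/{out}.png',im)
C=[([.4562,.0725,.016],.075,(0,255,0)),([.4562,.0725,.1325],.03,(0,255,255))]
ell('w10','w10o',C,True,0,0,512,384,1.5); ell('s10','s10o',C,False,100,100,360,300,3)
```

```text
29.4 [ -7.7  16.1 147.9 134.9  32.7 -74.2] [0.4668 0.0769 0.0953] [[0.638, 0.422, 0.644], [0.298, -0.907, 0.299], [0.71, 0.001, -0.704]] [ 0.4 -1.7 -4.5] 0.6457469701462367
```

View pics/w10o.png

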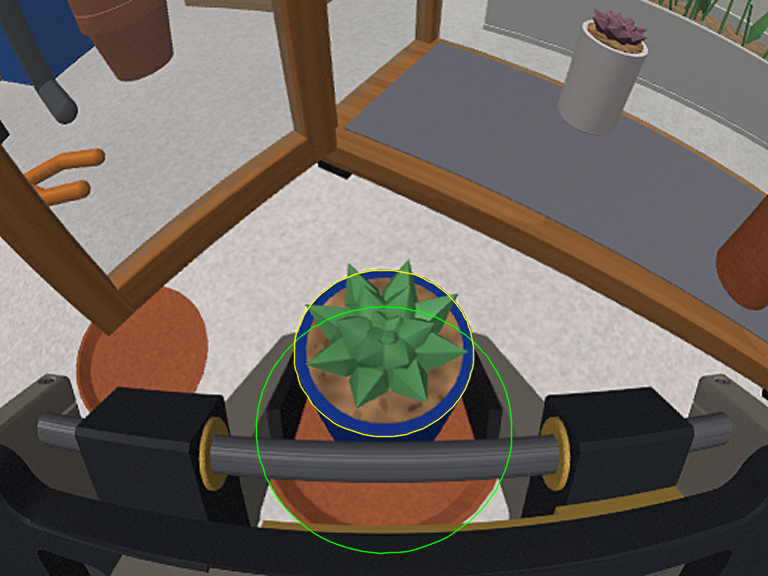

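View pics/s10o.png

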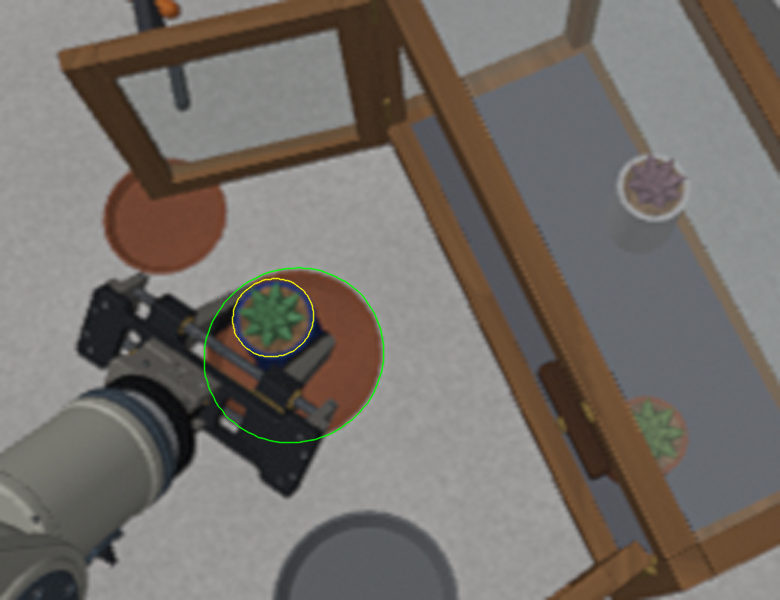

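Pot and saucer agree with the planned overlays (side view: within about 1 mm). I'll lower it gently.

Emit:
move_arm([
  [0, 0, -3, 0, 0, 0],
  [0, 0, -8, 0, 0, 0],
  [0, 0, -14, 0, 0, 0],
  [0, 0, -20, 0, 0, 0],
  [0, 0, -26, 0, 0, 0],
  [0, 0, -31, 0, 0, 0],
  [0, 0, -35, 0, 0, 0],
  [0, 0, -38, 0, 0, 0],
  [0, 0, -40, 0, 0, 0],
  [0, 0, -41, 0, 0, 0],
  [0, 0, -41, 0, 0, 0],
])

```text
clock: 30.42
ee_pos: [0.466, 0.077, 0.0539]
eef_rot: [[0.639, 0.422, 0.643], [0.298, -0.906, 0.299], [0.709, 0.001, -0.705]]
wrist_force: [0.2, 0.5, -2.8]
grip_width: 0.646
```

Emit:
move_arm([
  [0, 0, -1, 0, 0, 0],
  [0, 0, -2, 0, 0, 0],
  [0, 0, -3, 0, 0, 0],
  [0, 0, -4, 0, 0, 0],
  [0, 0, -4, 0, 0, 0],
])

```text
clock: 30.83
ee_pos: [0.466, 0.077, 0.0499]
eef_rot: [[0.639, 0.422, 0.643], [0.298, -0.907, 0.299], [0.709, 0.001, -0.705]]
wrist_force: [-0.6, 0.0, -3.6]
grip_width: 0.647
```

Emit:
move_arm([
  [0, 0, -0.5, 0, 0, 0],
  [0, 0, -1, 0, 0, 0],
  [0, 0, -1, 0, 0, 0],
])

```text
clock: 31.08
ee_pos: [0.466, 0.077, 0.049]
eef_rot: [[0.639, 0.422, 0.643], [0.298, -0.906, 0.299], [0.709, 0.001, -0.705]]
wrist_force: [0.3, -0.6, -3.4]
grip_width: 0.645
```

Emit:
move_arm([
  [0, 0, -0.5, 0, 0, 0],
  [0, 0, -1, 0, 0, 0],
  [0, 0, -1, 0, 0, 0],
])

```text
clock: 31.33
ee_pos: [0.4661, 0.077, 0.0481]
eef_rot: [[0.639, 0.422, 0.643], [0.298, -0.906, 0.299], [0.709, 0.001, -0.705]]
wrist_force: [-0.8, 0.1, -1.4]
grip_width: 0.647
```

Emit:
move_arm([
  [0, 0, -0.5, 0, 0, 0],
  [0, 0, -0.5, 0, 0, 0],
  [0, 0, -0.5, 0, 0, 0],
])

```text
clock: 31.58
ee_pos: [0.4661, 0.0771, 0.048]
eef_rot: [[0.638, 0.422, 0.644], [0.298, -0.907, 0.299], [0.71, 0.001, -0.704]]
wrist_force: [-4.1, -1.3, 5.6]
grip_width: 0.645
```

The wrist force has turned upward (−3.5 → +5.6 N), so the pot is on the saucer floor. I'll release, then lift straight up.

Emit:
move_arm([
  [0, 0, 0, 0, 0, 0],
  [0, 0, 0, 0, 0, 0],
  [0, 0, 0, 0, 0, 0],
  [0, 0, 0, 0, 0, 0],
  [0, 0, 0, 0, 0, 0],
  [0, 0, 0, 0, 0, 0],
  [0, 0, 0, 0, 0, 0],
  [0, 0, 0, 0, 0, 0],
], grip=1)

```text
clock: 32.25
ee_pos: [0.4661, 0.077, 0.0475]
eef_rot: [[0.639, 0.422, 0.643], [0.298, -0.906, 0.299], [0.709, 0.001, -0.705]]
wrist_force: [0.4, -0.9, -0.4]
grip_width: 1.002
```

Run:
```python
from h import *
s=sense(); print(s['clock'],s['ee_pos'].round(4),s['wrist_force'].round(1),s['grip_width'])
w=snap('wrist','w11')
```

```text
32.25 [0.4661 0.077  0.0475] [ 0.4 -0.9 -0.4] 1.0024946154313406
```

View pics/w11.png

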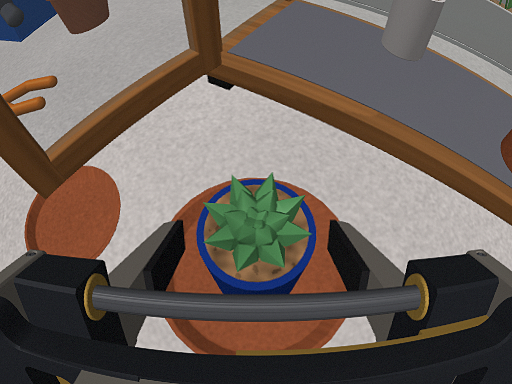

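Emit:
move_arm([
  [0, 0, 4, 0, 0, 0],
  [0, 0, 10, 0, 0, 0],
  [0, 0, 18, 0, 0, 0],
  [0, 0, 28, 0, 0, 0],
  [0, 0, 40, 0, 0, 0],
  [0, 0, 52, 0, 0, 0],
  [0, 0, 66, 0, 0, 0],
  [0, 0, 80, 0, 0, 0],
  [0, 0, 96, 0, 0, 0],
  [0, 0, 112, 0, 0, 0],
  [0, 0, 130, 0, 0, 0],
  [0, 0, 150, 0, 0, 0],
  [0, 0, 170, 0, 0, 0],
  [0, 0, 190, 0, 0, 0],
  [0, 0, 210, 0, 0, 0],
  [0, 0, 230, 0, 0, 0],
  [0, 0, 250, 0, 0, 0],
  [0, 0, 270, 0, 0, 0],
  [0, 0, 290, 0, 0, 0],
  [0, 0, 300, 0, 0, 0],
])

```text
clock: 33.97
ee_pos: [0.4664, 0.0767, 0.3506]
eef_rot: [[0.636, 0.421, 0.646], [0.298, -0.907, 0.298], [0.711, 0.003, -0.703]]
wrist_force: [0.7, 0.6, 0.5]
grip_width: 1.002
```

Emit:
move_arm([
  [-10, -15, 10, 0, 0, 0],
  [-20, -40, 20, 0, 0, 0],
  [-30, -70, 30, 0, 0, 0],
  [-40, -100, 40, 0, 0, 0],
  [-40, -130, 40, 0, 0, 0],
  [-40, -150, 40, 0, 0, 0],
  [-40, -150, 40, 0, 0, 0],
  [-40, -150, 40, 0, 0, 0],
])

```text
clock: 34.63
ee_pos: [0.4257, -0.0741, 0.3872]
eef_rot: [[0.64, 0.419, 0.644], [0.296, -0.908, 0.297], [0.709, 0.0, -0.705]]
wrist_force: [-0.1, -0.3, 0.3]
grip_width: 1.002
```

Run:
```python
from h import *
s=sense(); print(s['clock'],s['ee_pos'].round(4),s['wrist_force'].round(1),s['grip_width'])
for n in('wrist','side','scene'): snap(n,n+'12')
th=np.linspace(0,2*np.pi,100)
def ell(tag,out,circles,x0,y0,x1,y1,k):
    t=load(tag); im=cv2.resize(t['img'][y0:y1,x0:x1,::-1],None,fx=k,fy=k,interpolation=cv2.INTER_CUBIC)
    for c,r,col in circles:
        X=np.array(c)+r*np.c_[np.cos(th),np.sin(th),0*th]; p=(proj(t,X)+.5-[x0,y0])*k
        cv2.polylines(im,[p.round().astype(int)],True,col,1,cv2.LINE_AA)
    cv2.imwrite(f'pics/{out}.png',im)
C=[([.4562,.0725,.016],.075,(0,255,0)),([.4562,.0725,.085],.03,(0,255,255))]
ell('side12','s12o',C,100,40,440,330,2.2); ell('scene12','sc12o',C,90,10,450,300,2.0)
```

```text
34.6333 [ 0.4257 -0.0741  0.3872] [-0.1 -0.3  0.3] 1.0019611186996413
```

View pics/s12o.png

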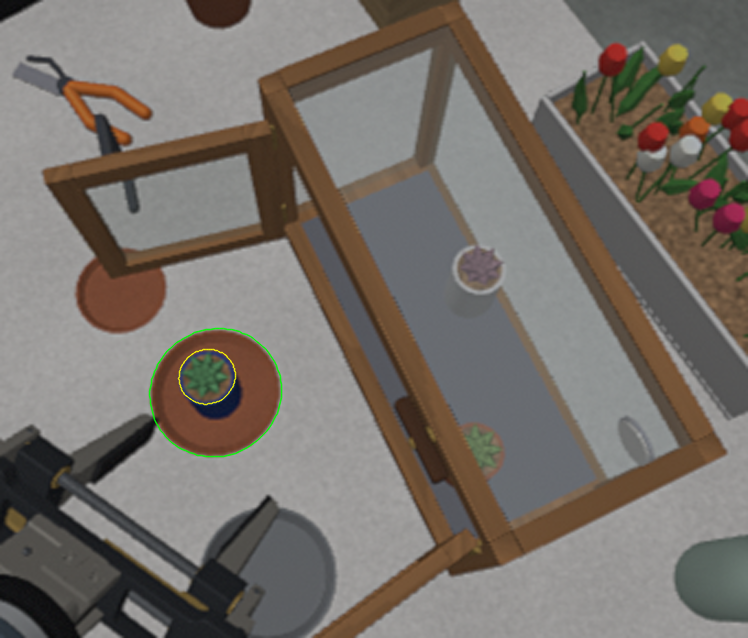

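View pics/sc12o.png

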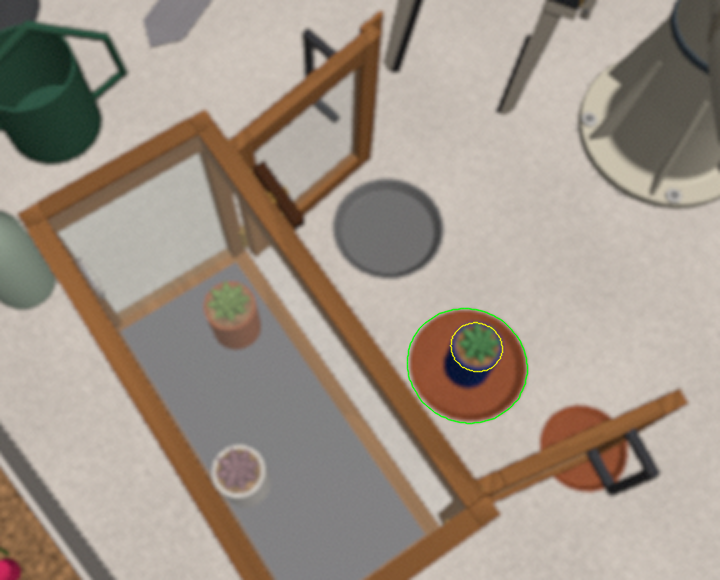

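Both views show the pot upright and centred in the large terracotta saucer to within a few mm. The leaves stand open, the other pots are unmoved, and the gripper is clear with about zero wrist force.

```bash
python3 -c "
from workcell import finish_job
print(finish_job())"
```

```text
the job is handed in; nothing more can be done
None
```

I completed the task and handed it in at about 35 s of the 72 s allowed; the interface reports no verdict. I turned the button level, swung the right leaf to about 100° and then the left leaf to about 100°. I then took out the blue pot with the tool tilted 45° and set it down in the larger terracotta saucer.

**Last checks:**
- **Pot:** the scene and side overlays put it within a few mm of the saucer's centre, upright.
- **Landing:** the highest wrist force I read as it touched down was about 6 N.
- **Other items:** both leaves were still wide open and the clay and white pots looked unmoved, judged by eye from the final pictures rather than measured.
- **Robot:** wrist force was about 0 N and the gripper was clear of everything.

**What went wrong or disagreed:**
- **First pot approach:** I had the camera below the tool, and the wrist stopped short at a wrist singularity and the last joint's limit. Nothing was touched. I fitted the arm's kinematics and approached again with the camera above the tool.
- **Initial cabinet fit:** it had up to 3 px of error in the fixed cameras, but the wrist camera confirmed it to about 1 px.

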